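Square the slate, load it on the dotting slide and index one notch

ROBOT

A 6-joint arm with a two-finger parallel gripper is mounted at the origin on the work surface. World frame = base frame: x ahead of the robot, y to its left, z up, the work surface at z = 0. Lengths are in m, angles in rad, forces in N, time in s.
With the tool pointing down it reaches from about 0.35 to 0.85 m from the base axis. Payload 8.1 kg.
Tool frame: the origin (TCP) lies on the mounting face of the last link; the fingertips stand 173 mm ahead of it and the grasp point (between the pads) lies 155 mm ahead of it (manip.grip_depth is the distance from the TCP to the grasp point, in m); z points along the fingers, y is the line along which they close (so a half turn about z gives the same grasp; the last joint's range is limited). The gripper opens to 85 mm and grips with 20 to 120 N. Pads are 22 mm wide; open, the fingers measure 114 mm over their backs; the gripper's body (76 mm by 85 mm) begins 54 mm behind the grasp point. The pads swing forward as they close: fully open they stand 13 mm farther back than shut.
Start: joints at [-1.399, 0.13, 1.488, -0, 1.523, -0.085], TCP at [0.152, -0.58, 0.405] pointing down, gripper open.
Joint ranges: [-2.96, 2.96], [-0.89, 2.26], [0.02, 2.5], [-1.34, 4.48], [0, 2.73], [-2.66, 2.66]. Speed limits (rad/s): [2.39, 2.39, 2.79, 3.14, 3.14, 3.14].

INTERFACE

Orientations are given as a unit quaternion [x, y, z, w].
In Python, from plant import get_state, get_image, manip gives the robot as it stands. The module is installed in compiled form; this text tells all that it offers.
- The arm moves only by the tool arm_command, never from a script. Its argument "commands" is a list of rows, each a list of 7 numbers: the turn, a rotation vector about the tool's x, y, z each as a share of 2 pi rad, from -1 to 1, then the shift along the tool's x, y, z each as a share of 300 mm, from -1 to 1, then the opening, from -1 (shut) to 1 (fully open). A call has 1 to 5 rows; each row is the pose to reach, as a shift and turn from the pose commanded when the call began, along the tool's axes at that moment, turning the shorter way round; what a row does not reach only later rows make up. A row lasts 1/10 s, in which the tool goes at most 50 mm and 8.59 degrees, less where a joint would pass 70% of its speed; a pose out of reach is approached as far as the arm can. A call with a number of a shift or a turn outside -1 to 1 is refused whole. A call with a gripper value outside its range is refused whole. The fingers move at their own pace and stop on an object; "grip_force" is the grip in N (left out, the last holds). Time passes only in rows, so rows that repeat a pose let the fingers close. It gives the time, the measured TCP pose, the force, the opening and the grip force at its end, in the units of the state.
- get_state(): the state, without advancing time (a new reading comes with each control period).
- get_image(name): name is "scene" or "top" or "wrist"; returns a dict with "image" (480x640x3 uint8, blue, green, red), "z_map" (480x640 float32, m along the optical axis (not along the pixel's ray), 0 where there is no reading), "mtx" (3x3 intrinsics, pixels), "world_to_cam" (4x4, takes a point from world to camera coordinates). Camera axes: x right, y up, looking along -z (the intrinsics and any distortion apply to the point x, -y, -z); pixel columns grow to the right and rows downward; lengths in m; the calibration is good to about 2 mm. A picture is of the moment at which its call begins.
- manip.finish_job(): hands the job in; it is judged then, once.
The state is a dict: "clock": time; "qpos": joint angles; "qvel": joint speeds; "effort": joint torques, N m; "tcp_pos": TCP position; "tool_rot": TCP orientation; "force": force on the tool from outside, world axes, zero at the start; "wrist_torque": the same for the moment, N m; "opening": finger opening in m; "grasp_force": force on a finger pad.
Only numpy, scipy, OpenCV 4.12 (cv2) and the standard library are available. Lean on these libraries where they do the work, as an engineer would, in place of code of your own. Each camera call takes 0.05 s, during which the arm holds its last target. There are 200 camera calls.

TASK

Take the black slate from its drying tray, put it down on the squaring board and push it square into the corner, its long side against the long fence and one end against the short fence, and let go. Then take it again, by its ends since the nest's walls close off its sides, and set it down (do not drop it) flat and centred in the plywood nest of the dotting slide, and let go. Then pull up the red spring knob, slide the carriage towards the red end stop, and let the knob drop fully into the next notch, leaving the slate in its nest and the paint bottle, the jar and the dotted stone undisturbed.

Things in the scene. Friction and masses are not known exactly. Their poses are not given: they have to be found in the camera images.
- slate_mid (a point): Centre of the loose black slate block: 60 mm long (its x), 40 wide (y), 20 thick (z, up), about 130 g, coloured dots on top; either end may lead. It starts flat on a grey drying tray, its underside 6 mm above the table; the tray's end walls (30 mm high above the table, 4 mm off the slate's ends) leave only its 40 mm width to grip there.
- slate: The same slate block; origin at the centre of its underside, axes as above.
- corner (a point): Inner corner of the fixed plywood squaring board (140 x 130 mm), at its top, 8 mm above the table. Low aluminium fences, 7 mm high, 10 mm thick: the long one at x = 0 of this frame (y -110 to +20 mm), the short one at y = 0 (x -60 to 0 mm). The squared slate's centre lies at (-20, -30, +10) mm, long side along y; it stands 13 mm above the fences and can be gripped over them.
- nest (a point): Middle of the nest floor on the dotting slide's carriage, 48 mm above the table. x: the loaded slate's length; y: the slide's direction, to the red end stop. Two plywood walls, 36 mm long along x, 20 mm high, inner faces at y = -22 and +22 mm, flared from 10 mm up to 53 mm apart at the top; the slate lies between, its centre 10 mm above this point, ends 12 mm out. The carriage below is 70 mm wide.
- knob (a point): Centre of the red knob (24 mm diameter, 22 mm high, axis upright) of the spring index plunger; 17 mm above the nest floor when engaged, on the carriage 85 mm from the nest in its +y direction. Pulled up, it rises up to 14 mm; a steel boss of 20 mm diameter ends 4 mm below the knob.
- plunger (a joint): How far the red knob is pulled up, m: 0 with the pin fully in a notch, 0.014 at most. A spring pulls it down, 4 N at 0 and 9 N at 0.014. The pin clears the notch above 0.008 and, let go between notches, rests on the strip at 0.008, sliding along until a notch lets it drop to 0.
- carriage (a joint): How far the carriage is slid towards the red end stop (nest +y), m: about 0 in the home notch (1.5 mm play either way), 0.056 at the end of travel; friction 1.2 N. The only other notch is hidden under the carriage on an adjustable strip, anywhere from 0.030 to 0.046, to be found by feel. Notches 11 mm wide, pin 8 mm. The fixed wooden base is 90 x 300 x 24 mm.
- paint_bottle: Green paint bottle, 38 mm diameter, 85 mm high, standing beyond the work; origin at its foot. Leave it alone.
- paint_jar: Yellow jar, 52 mm diameter, 50 mm high; origin at its foot. Leave it alone.
- dotted_stone: Finished black dotted stone, 60 mm diameter, 19 mm high; origin at its underside. Leave it alone.
There are look-alikes about, which are no part of the job. Leave any green or yellow look-alike of the slate alone.

How it is judged:
On the way, in this order (a step that is already met when the one before it is completed fails the run):
1. the slate lies on the squaring board, square against both fences, and is let go (x of slate_mid in the frame of corner between -0.0225 and -0.018 m and y of slate_mid in the frame of corner between -0.0325 and -0.028 m and z of slate_mid in the frame of corner between 0.007 and 0.0125 m and angle between the x axis of slate_mid and the y axis of corner, either way round below 0.04 rad and contact force between the fingers and slate below 0.05 N and linear speed of slate below 0.02 m/s), for 0.2 s.
2. the slate lies in the nest and is let go, the carriage still in its home notch (x of slate_mid in the frame of nest between -0.006 and 0.006 m and y of slate_mid in the frame of nest between -0.004 and 0.004 m and z of slate_mid in the frame of nest between 0.007 and 0.0125 m and angle between the x axis of slate_mid and the x axis of nest, either way round below 0.09 rad and angle between the z axis of slate_mid and the z axis of nest, either way round below 0.05 rad and contact force between the fingers and slate below 0.05 N and linear speed of slate below 0.02 m/s and value of joint carriage below 0.004 m and value of joint plunger below 0.002 m), for 0.2 s.
3. the knob is pulled up clear of the home notch (value of joint plunger above 0.0075 m), for 0.05 s.
At the end, for the whole second after the job is handed in: The pin is dropped fully into the next notch (knob raised less than 2 mm, carriage at 25 mm or more), and the slate lies flat in the nest: centred within 6 mm along its length and 4 mm across, turned less than 0.09 rad, at rest (x of slate_mid in the frame of nest between -0.006 and 0.006 m and y of slate_mid in the frame of nest between -0.004 and 0.004 m and z of slate_mid in the frame of nest between 0.007 and 0.0125 m and angle between the x axis of slate_mid and the x axis of nest, either way round below 0.09 rad and angle between the z axis of slate_mid and the z axis of nest, either way round below 0.05 rad and value of joint carriage above 0.025 m and value of joint plunger below 0.002 m and linear speed of slate below 0.02 m/s); the robot touches nothing.
It fails at once if the paint bottle is shifted more than 20 mm or tipped (distance of paint_bottle from where it was at the start of the episode above 0.02 m or angle between paint_bottle's own z axis and vertical above 0.3 rad).
It fails at once if the jar is shifted more than 20 mm or tipped (distance of paint_jar from where it was at the start of the episode above 0.02 m or angle between paint_jar's own z axis and vertical above 0.3 rad).
It fails at once if the dotted stone is shifted more than 20 mm or tipped (distance of dotted_stone from where it was at the start of the episode above 0.02 m or angle between dotted_stone's own z axis and vertical above 0.3 rad).
It fails at once if the slate is dropped or thrown (moves faster than 0.5 m/s with no finger on it) (contact force between the fingers and slate below 0.05 N and linear speed of slate above 0.5 m/s).
It also fails if it takes over 64 s, if anything falls off the work surface, if the arm or the gripper's body presses on something with over 40 N, if the wrist force passes 120 N, or if a joint passes its speed limit or range.

## Working session

There is one attempt and no reset: what is moved stays moved. The work goes in short steps, Python scripts to look and compute and a tool call to move; the robot and the scene stay as the last step left them, time stands still between calls to the robot, and variables do not carry over. Pictures are saved under pics/ and viewed, at most 10 in all, crops included, and the job is handed in when it is done.

Besides the shell and the picture viewer there is one more tool, called as name(argument=value, ...), one argument or row to a line, values as JSON. arm_command: Moves the arm, as the interface text tells. Its arguments: {"type":"object","properties":{"commands":{"type":"array","items":{"type":"array","items":{"type":"number","minimum":-1,"maximum":1}}},"grip_force":{"type":"number"}},"required":["commands"]}

```bash
mkdir -p pics; cat > h.py <<'E'
import numpy as np, cv2
from plant import get_state, get_image, manip
from scipy.spatial.transform import Rotation as R
def pts(im):
    """world xyz per pixel (nan without reading)"""
    z=im["z_map"].astype(float); K=im["mtx"]; v,u=np.mgrid[:480,:640]
    z=np.where(z>0,z,np.nan)
    c=np.stack([(u-K[0,2])/K[0,0]*z,-(v-K[1,2])/K[1,1]*z,-z,np.ones_like(z)],-1)
    return (c@np.linalg.inv(im["world_to_cam"]).T)[...,:3]
E
python3 - <<'E'
from h import *
for n in("top","scene"):
    im=get_image(n); cv2.imwrite(f"pics/{n}0.png",im["image"]); np.savez(f"{n}0.npz",**im)
    print(n,im["mtx"].round(1).tolist(),im["world_to_cam"].round(3).tolist())
s=get_state(); print(s)
E
```

```text
top [[487.5, 0.0, 320.3], [0.0, 487.5, 249.9], [0.0, 0.0, 1.0]] [[-0.008, -1.0, 0.003, -0.03], [0.991, -0.007, 0.134, -0.619], [-0.134, 0.004, 0.991, -0.885], [0.0, 0.0, 0.0, 1.0]]
scene [[521.5, 0.0, 318.2], [0.0, 521.5, 235.9], [0.0, 0.0, 1.0]] [[-0.616, 0.788, 0.003, 0.41], [-0.57, -0.448, 0.688, 0.271], [0.544, 0.422, 0.725, -1.565], [0.0, 0.0, 0.0, 1.0]]
{'clock': 0.1, 'qpos': array([-1.39938705e+00,  1.31102755e-01,  1.48920850e+00,  3.21342129e-05,
        1.52298752e+00, -8.54023102e-02]), 'qvel': array([-3.58541173e-04, -8.35442131e-04, -2.60882271e-03, -3.99470094e-04,
        4.39212763e-04, -1.89588171e-05]), 'effort': array([-7.89654541e-05, -5.70949602e+01, -5.01944661e+01, -3.12809489e-04,
        8.06347467e-03,  3.43539000e-06]), 'tcp_pos': array([ 0.15238868, -0.58010598,  0.40371792]), 'tool_rot': array([ 9.91767037e-01,  1.28052401e-01, -2.06401624e-05, -8.52965168e-04]), 'force': array([-0.29178289,  0.15534214,  0.7247619 ]), 'wrist_torque': array([-0.04722191,  0.00027078, -0.00551862]), 'grasp_force': 0.0, 'opening': 0.0854966961151185}
```

View pics/top0.png

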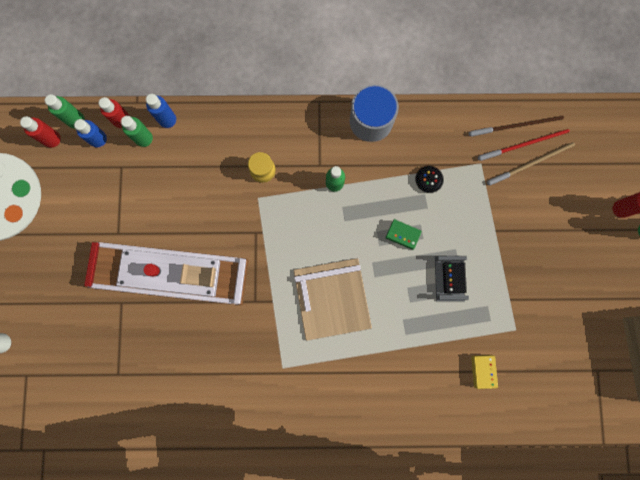

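View pics/scene0.png

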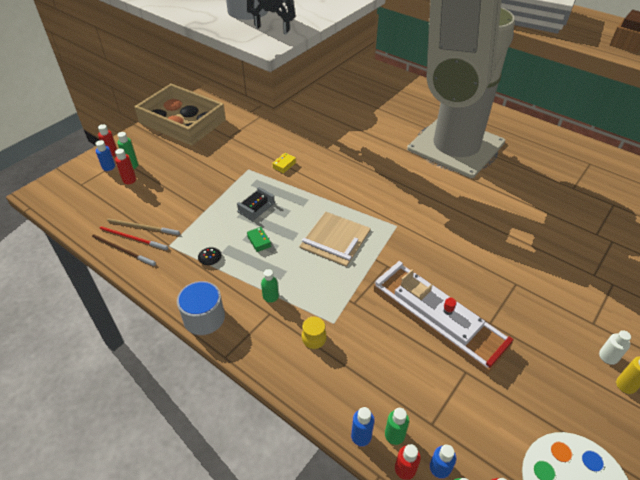

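Top view: the candidates for the slate are the black block in the grey tray (452,278), the green look-alike (404,235), the yellow look-alike (486,372) and the round dotted stone (430,179). By the description it is the black block in the tray. The squaring board is at (335,300) with its corner near the upper left (303,275). The slide is at (165,272), with the nest at (198,275), the knob at (152,270) and the red stop at the left end (92,265). The scene view agrees.

```bash
python3 - <<'E'
from h import *
im=dict(np.load("top0.npz")); I=im["image"]; P=pts(im)
a=cv2.resize(I[235:325,390:510],(480,360),interpolation=cv2.INTER_CUBIC)
b=cv2.resize(I[250:350,280:400],(480,400),interpolation=cv2.INTER_CUBIC)
c=cv2.resize(I[235:310,80:250],(680,300),interpolation=cv2.INTER_CUBIC)
o=np.zeros((300,800,3),np.uint8)
o=np.zeros((600,800,3),np.uint8); o[:300,:400]=cv2.resize(a,(400,300)); o[:300,400:760]=cv2.resize(b,(360,300)); o[300:,:680]=c
cv2.imwrite("pics/crops.png",o)
def g(u,v): return P[v-1:v+2,u-1:u+2].reshape(-1,3).mean(0).round(4).tolist()
for n,p in dict(slate=(454,278),bott=(335,172),jar=(262,163),stone=(430,179),knob=(152,270),nest=(198,275),board=(340,310)).items(): print(n,g(*p))
# slate top: z 24..29mm dark
def rect(m,name):
    n,l,st,_=cv2.connectedComponentsWithStats(m.astype(np.uint8)); k=1+st[1:,4].argmax(); q=P[l==k]
    r=cv2.minAreaRect((q[:,:2]*1000).astype(np.float32)); print(name,len(q),np.nanmean(q,0).round(4),r)
x,y,z=P[...,0],P[...,1],P[...,2]
w=np.zeros(x.shape,bool); w[250:305,425:475]=1
rect(w&(z>.023)&(z<.0285),"slate");rect(w&(z>.015)&(z<.04),"slate+walls")
w[:]=0; w[250:350,285:380]=1
rect(w&(z>.0055)&(z<.0105),"board"); rect(w&(z>.0125)&(z<.018),"fences")
w[:]=0; w[235:310,80:250]=1
rect(w&(z>.055),"knob/walls"); rect(w&(z>.035),"carr")
k=w&(I[...,2]>120)&(I[...,1]<60); k[:,:120]=0; rect(k,"redknob")
k=w&(I[...,2]>120)&(I[...,1]<60); k[:,120:]=0; rect(k,"redstop")
E
```

```text
slate [0.565, -0.2913, 0.0241]
bott [0.7589, -0.0626, 0.0838]
jar [0.7887, 0.0771, 0.0476]
stone [0.7634, -0.2543, 0.0165]
knob [0.5799, 0.2724, 0.0747]
nest [0.5726, 0.1955, 0.0463]
board [0.5058, -0.0719, 0.0064]
slate 556 [ 0.5668 -0.2934  0.025 ] ((567.051025390625, -293.4830017089844), (58.301361083984375, 40.97837448120117), 0.3240490257740021)
slate+walls 672 [ 0.5668 -0.2929  0.0245] ((567.2193603515625, -293.7616882324219), (58.96207809448242, 40.98345947265625), 0.9561284184455872)
board 2780 [ 0.5161 -0.0619  0.0073] ((517.1378173828125, -58.815635681152344), (115.27265167236328, 129.5708465576172), 9.934093475341797)
fences 355 [ 0.5636 -0.0335  0.0142] ((559.5194702148438, -54.903419494628906), (69.45646667480469, 128.28668212890625), 20.049104690551758)
knob/walls 168 [0.5815 0.2748 0.0722] ((581.6647338867188, 276.1761169433594), (22.602323532104492, 22.408815383911133), 88.28068542480469)
carr 3602 [0.5789 0.2531 0.0438] ((579.7030029296875, 254.97190856933594), (185.80490112304688, 70.1253433227539), 83.15203857421875)
redknob 146 [0.5805 0.2746 0.0725] ((580.9912109375, 276.4013977050781), (22.184600830078125, 19.98973846435547), 71.2468490600586)
redstop 317 [0.5966 0.4018 0.033 ] ((596.8250122070312, 402.7547912597656), (11.929311752319336, 82.48245239257812), 82.16695404052734)
```

View pics/crops.png

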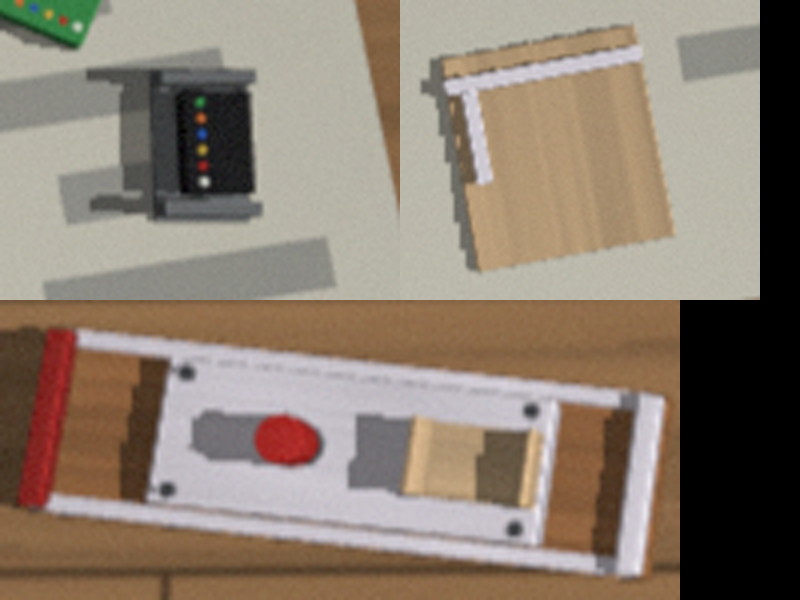

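The crop confirms the black block with six dots, held between the tray's end walls (crop 150–260, 70–215). The board's fences sit at its upper left. The nest is at crop (470,460) and the knob at (285,440). Next I'll write a move planner and hover over the slate.

```bash
cat >> h.py <<'E'
def yaw(s=None):
    s=s or get_state(); x=R.from_quat(s["tool_rot"]).as_matrix()[:,0]; return np.degrees(np.arctan2(x[1],x[0]))
def plan(pos,psi,n=None):
    """print the call rows (tool axes, shares) taking the TCP from here to pos, tool down with x-yaw psi deg"""
    s=get_state(); M=R.from_quat(s["tool_rot"]); d=np.array(pos)-s["tcp_pos"]; y0=yaw(s); dy=psi-y0
    n=n or int(max(1,np.ceil(np.linalg.norm(d)/.245),np.ceil(abs(dy)/42)))
    tgt=R.from_euler("xyz",[180,0,0],degrees=True)
    for i in range(n):
        A=M if i==0 else R.from_euler("z",y0+dy*i/n,degrees=True)*tgt
        B=R.from_euler("z",y0+dy*(i+1)/n,degrees=True)*tgt
        t=(A.inv()*B).as_rotvec()/(2*np.pi); sh=A.inv().apply(d/n)/.3
        print("call",i,np.r_[t,sh].round(4).tolist())
    print("at",s["tcp_pos"].round(4),"yaw",y0.round(2),"dist",np.linalg.norm(d).round(3),"dyaw",round(dy,1),"t",s["clock"],"open",s["opening"],"F",s["force"].round(1))
E
python3 -c "
from h import *
plan((.567,-.293,.35),0)"
```

```text
call 0 [-0.0003, -0.0, 0.0136, 0.5266, -0.1914, 0.0601]
call 1 [-0.0, -0.0, 0.0136, 0.5083, -0.2359, 0.0597]
call 2 [0.0, -0.0, 0.0136, 0.4863, -0.2785, 0.0597]
at [ 0.1524 -0.5801  0.4037] yaw 14.71 dist 0.507 dyaw -14.7 t 0.1 open 0.0854966961151185 F [-0.3  0.2  0.7]
```

arm_command(
  commands=[
    [0,0,0.0136,0.5266,-0.1914,0.06,1],
    [0,0,0.0136,0.5266,-0.1914,0.06,1],
    [0,0,0.0136,0.5266,-0.1914,0.06,1],
    [0,0,0.0136,0.5266,-0.1914,0.06,1],
  ],
  grip_force=40,
)

```text
clock: 0.5
tcp_pos: [0.2934, -0.482, 0.3855]
tool_rot: [0.996, 0.087, 0.0, -0.001]
force: [0.2, 0.3, -0.2]
opening: 0.0855
grasp_force: 0.0
```

arm_command(
  commands=[
    [0,0,0.0136,0.508,-0.236,0.06,1],
    [0,0,0.0136,0.508,-0.236,0.06,1],
    [0,0,0.0136,0.508,-0.236,0.06,1],
    [0,0,0.0136,0.508,-0.236,0.06,1],
  ],
)

```text
clock: 0.9
tcp_pos: [0.4314, -0.3859, 0.3675]
tool_rot: [0.999, 0.044, -0.0, -0.001]
force: [-0.1, -0.1, -1.2]
opening: 0.0855
grasp_force: 0.0
```

arm_command(
  commands=[
    [0,0,0.0136,0.486,-0.2785,0.06,1],
    [0,0,0.0136,0.486,-0.2785,0.06,1],
    [0,0,0.0136,0.486,-0.2785,0.06,1],
    [0,0,0.0136,0.486,-0.2785,0.06,1],
    [0,0,0.0136,0.486,-0.2785,0.06,1],
  ],
)

```text
clock: 1.4
tcp_pos: [0.5684, -0.2909, 0.3493]
tool_rot: [1.0, 0.002, -0.001, -0.001]
force: [-0.4, -0.4, -0.6]
opening: 0.0852
grasp_force: 0.0
```

```bash
python3 - <<'E'
from h import *
im=get_image("wrist"); cv2.imwrite("pics/w1.png",im["image"]); np.savez("w1.npz",**im)
print(im["mtx"].round(1).tolist(),im["world_to_cam"].round(3).tolist())
plan((.567,-.293,.35),0)
P=pts(im);z=P[...,2]; print(np.nanmin(z),[ (h,int(((z>h)&(z<h+.003)).sum())) for h in np.arange(0,.05,.003).round(3)])
E
```

```text
[[336.9, 0.0, 317.7], [0.0, 336.9, 238.7], [0.0, 0.0, 1.0]] [[0.003, -1.0, -0.002, -0.292], [0.956, 0.004, -0.293, -0.523], [0.293, -0.001, 0.956, -0.492], [0.0, 0.0, 0.0, 1.0]]
call 0 [-0.0001, 0.0003, 0.0004, -0.0008, 0.0022, -0.0008]
at [ 0.5672 -0.2923  0.3497] yaw 0.16 dist 0.001 dyaw -0.2 t 1.45 open 0.08520092630448851 F [-0.4 -1.1 -0.3]
-0.005288255244271678 [(np.float64(0.0), 16268), (np.float64(0.003), 6199), (np.float64(0.006), 11192), (np.float64(0.009), 868), (np.float64(0.012), 2360), (np.float64(0.015), 2258), (np.float64(0.018), 3449), (np.float64(0.021), 1328), (np.float64(0.024), 1895), (np.float64(0.027), 1081), (np.float64(0.03), 3), (np.float64(0.033), 0), (np.float64(0.036), 0), (np.float64(0.039), 0), (np.float64(0.042), 0), (np.float64(0.045), 0), (np.float64(0.048), 0)]
```

View pics/w1.png

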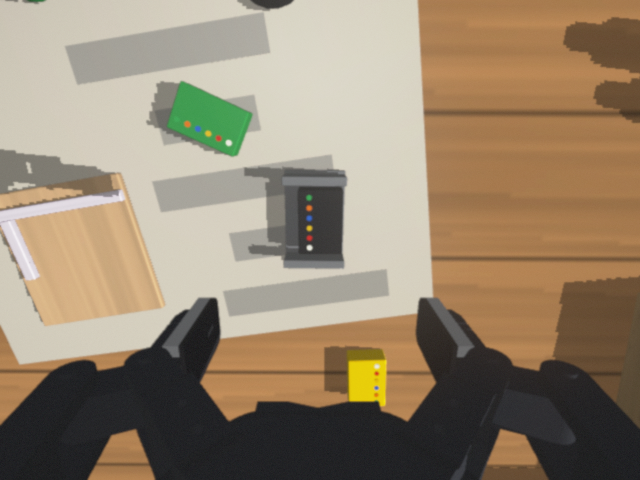

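The wrist view shows the slate at (320,220) between the tray walls at rows 180 and 263, and the board's corner at the left edge near (8,215).

```bash
python3 - <<'E'
from h import *
im=dict(np.load("w1.npz")); P=pts(im); I=im["image"]
for r in (205,235): print([(c,*(P[r,c]*1000).round(0).astype(int).tolist(),int(I[r,c].mean())) for c in range(276,356,4)])
print([(r,*(P[r,330]*1000).round(0).astype(int).tolist(),int(I[r,330].mean())) for r in range(170,272,4)])
dark=(I.max(2)<48); m=np.zeros(dark.shape,bool); m[184:263,290:348]=1
m&=dark; 
n,l,st,_=cv2.connectedComponentsWithStats(m.astype(np.uint8)); k=1+st[1:,4].argmax()
print(st[k]); 
c=np.argwhere(l==k)[:,::-1].astype(np.float32); r=cv2.minAreaRect(c); print(r)
# back-project box corners on plane z=.026
W=np.linalg.inv(im["world_to_cam"]);K=im["mtx"]
def ray(u,v,h):
    d=W[:3,:3]@np.array([(u-K[0,2])/K[0,0],-(v-K[1,2])/K[1,1],-1]); o=W[:3,3]; return o+d*(h-o[2])/d[2]
b=np.array([ray(*p,.026) for p in cv2.boxPoints(r)]); print((b*1000).round(1), b.mean(0))
E
```

```text
[(276, 581, -250, -1, 126), (280, 581, -254, -1, 127), (284, 581, -258, -1, 112), (288, 582, -262, 5, 86), (292, 582, -266, 5, 87), (296, 582, -270, 5, 83), (300, 586, -274, 24, 57), (304, 586, -278, 24, 60), (308, 586, -281, 23, 98), (312, 586, -285, 23, 62), (316, 586, -289, 25, 61), (320, 586, -292, 25, 59), (324, 586, -296, 24, 60), (328, 586, -299, 23, 60), (332, 586, -303, 25, 60), (336, 586, -306, 23, 62), (340, 586, -310, 24, 62), (344, 581, -315, 0, 182), (348, 581, -319, -2, 206), (352, 581, -323, -1, 207)]
[(276, 551, -249, -1, 102), (280, 551, -253, 0, 101), (284, 551, -257, -1, 99), (288, 552, -261, 3, 84), (292, 553, -265, 5, 84), (296, 553, -269, 4, 84), (300, 558, -274, 23, 58), (304, 558, -278, 24, 57), (308, 559, -281, 25, 79), (312, 558, -285, 24, 62), (316, 558, -289, 24, 57), (320, 558, -292, 23, 57), (324, 559, -296, 25, 59), (328, 559, -299, 25, 58), (332, 559, -303, 25, 58), (336, 559, -307, 24, 60), (340, 559, -310, 24, 63), (344, 551, -316, 0, 201), (348, 551, -320, -1, 205), (352, 551, -324, -1, 205)]
[(170, 615, -301, 4, 108), (174, 612, -301, 10, 82), (178, 610, -300, 28, 127), (182, 607, -300, 28, 132), (186, 600, -301, 5, 93), (190, 600, -301, 25, 62), (194, 596, -301, 24, 64), (198, 592, -301, 24, 62), (202, 589, -301, 24, 64), (206, 586, -301, 25, 60), (210, 581, -301, 23, 59), (214, 578, -301, 25, 58), (218, 575, -301, 25, 60), (222, 571, -301, 24, 57), (226, 567, -301, 23, 59), (230, 563, -301, 24, 58), (234, 560, -301, 25, 60), (238, 556, -301, 23, 56), (242, 552, -301, 24, 59), (246, 548, -301, 25, 58), (250, 544, -301, 24, 58), (254, 536, -302, 12, 72), (258, 536, -302, 22, 76), (262, 534, -301, 29, 123), (266, 531, -301, 29, 126), (270, 514, -303, 0, 201)]Traceback (most recent call last):
  File "<stdin>", line 7, in <module>
ValueError: attempt to get argmax of an empty sequence
```

```bash
cat >> h.py <<'E'
def ray(im,u,v,h):
    W=np.linalg.inv(im["world_to_cam"]);K=im["mtx"]
    d=W[:3,:3]@np.array([(u-K[0,2])/K[0,0],-(v-K[1,2])/K[1,1],-1]); o=W[:3,3]; return o+d*(h-o[2])/d[2]
def box(im,m,h):
    """largest blob of mask -> min-area rectangle projected on plane z=h: centre, sides mm, corners mm"""
    n,l,st,_=cv2.connectedComponentsWithStats(m.astype(np.uint8)); k=1+st[1:,4].argmax()
    c=np.argwhere(l==k)[:,::-1].astype(np.float32)
    q=np.array([ray(im,*p,h)[:2]*1000 for p in c]).astype(np.float32); r=cv2.minAreaRect(q); print(len(c),"centre",np.round(r[0],1),"size",np.round(r[1],1),"ang",round(r[2],1)); return r
E
python3 - <<'E'
from h import *
im=dict(np.load("w1.npz")); P=pts(im); I=im["image"]; z=P[...,2]
m=np.zeros(z.shape,bool); m[184:256,290:348]=1; m&=(z>.019)&(z<.0275)&(I.mean(2)<115)
box(im,m,.026)
m[:]=0; m[165:330,0:175]=1
box(im,m&(z>.0035)&(z<.0095),.008); box(im,m&(z>.0115)&(z<.017),.015)
plan((.567,-.293,.35),0)
# finger tips: lowest points of the near dark fingers
d=im["z_map"]; f=(d>0)&(d<.3); print(f.sum()); q=P[f]; print(q.min(0),q.max(0)); 
for s_ in (q[:,1]>-.292,q[:,1]<-.292): a=q[s_]; t=a[a[:,2]<a[:,2].min()+.004]; print(t.mean(0),t.min(0),t.max(0))
E
```

```text
2806 centre [ 571.7 -291.9] size [59.4 39.5] ang 0.2
15399 centre [533.4 -57.5] size [138.4 130.7] ang 9.9
2061 centre [553.6 -58.3] size [ 69.4 120.2] ang 9.9
call 0 [-0.0001, 0.0003, 0.0004, -0.0008, 0.0022, -0.0008]
at [ 0.5672 -0.2923  0.3497] yaw 0.16 dist 0.001 dyaw -0.2 t 1.45 open 0.08520092630448851 F [-0.4 -1.1 -0.3]
144005
[ 0.55696251 -0.57550708 -0.00528826] [ 0.75125172 -0.00682333  0.27582801]
[ 0.70673092 -0.15695124 -0.00106242] [ 0.65607727 -0.2917742  -0.00426543] [ 7.50514674e-01 -6.82333281e-03 -2.65444838e-04]
[ 0.70676577 -0.44994329 -0.00210232] [ 0.65785925 -0.57550708 -0.00528826] [ 0.75125172 -0.2921021  -0.00128827]
```

```bash
python3 - <<'E'
from h import *
im=dict(np.load("w1.npz")); P=pts(im)
for r in (300,305,310,320,330): print(r,[(c,*(P[r,c]*1000).round(0).tolist()) for c in (196,203,210,216,421,427,434,440)])
E
```

```text
300 [(196, 581.0, -241.0, 194.0), (203, 581.0, -244.0, 194.0), (210, 581.0, -247.0, 193.0), (216, 578.0, -247.0, 188.0), (421, 580.0, -333.0, 191.0), (427, 581.0, -335.0, 193.0), (434, 582.0, -337.0, 194.0), (440, 481.0, -418.0, -1.0)]
305 [(196, 581.0, -243.0, 198.0), (203, 580.0, -245.0, 197.0), (210, 580.0, -248.0, 196.0), (216, 576.0, -248.0, 190.0), (421, 578.0, -333.0, 192.0), (427, 581.0, -333.0, 198.0), (434, 581.0, -336.0, 198.0), (440, 581.0, -338.0, 198.0)]
310 [(196, 580.0, -244.0, 201.0), (203, 581.0, -247.0, 202.0), (210, 578.0, -247.0, 197.0), (216, 574.0, -247.0, 189.0), (421, 576.0, -333.0, 193.0), (427, 580.0, -333.0, 199.0), (434, 581.0, -335.0, 202.0), (440, 581.0, -337.0, 202.0)]
320 [(196, 581.0, -246.0, 209.0), (203, 579.0, -248.0, 205.0), (210, 575.0, -248.0, 199.0), (216, 570.0, -247.0, 190.0), (421, 572.0, -333.0, 193.0), (427, 576.0, -333.0, 200.0), (434, 580.0, -333.0, 206.0), (440, 582.0, -334.0, 210.0)]
330 [(196, 579.0, -248.0, 213.0), (203, 575.0, -248.0, 207.0), (210, 571.0, -248.0, 200.0), (216, 566.0, -248.0, 193.0), (421, 568.0, -333.0, 195.0), (427, 573.0, -333.0, 202.0), (434, 576.0, -333.0, 208.0), (440, 580.0, -333.0, 213.0)]
```

arm_command(
  commands=[
    [0,0,0,0.015,-0.001,0.4,0.5],
    [0,0,0,0.015,-0.001,0.4,0.5],
    [0,0,0,0.015,-0.001,0.4,0.5],
    [0,0,0,0.015,-0.001,0.4,0.5],
  ],
)

```text
clock: 1.85
tcp_pos: [0.5681, -0.2931, 0.2257]
tool_rot: [1.0, -0.001, -0.004, -0.002]
force: [-0.0, 0.4, -0.1]
opening: 0.0639
grasp_force: 0.0
```

```bash
python3 - <<'E'
from h import *
im=get_image("wrist"); cv2.imwrite("pics/w2.png",im["image"]); np.savez("w2.npz",**im)
plan((.5717,-.2919,.189),0); P=pts(im); I=im["image"]; z=P[...,2]
m=(z>.019)&(z<.0275)&(I.mean(2)<115); m[:100]=0; m[:,:200]=0;m[:,440:]=0; box(im,m,.026)
E
```

```text
call 0 [-0.0003, 0.0006, -0.0002, 0.0079, -0.0058, 0.1334]
at [ 0.5695 -0.2937  0.229 ] yaw -0.07 dist 0.04 dyaw 0.1 t 1.9 open 0.06426882069451952 F [0.3 0.  1.4]
7432 centre [ 572.2 -292.1] size [59.8 39.2] ang 0.2
```

View pics/w2.png

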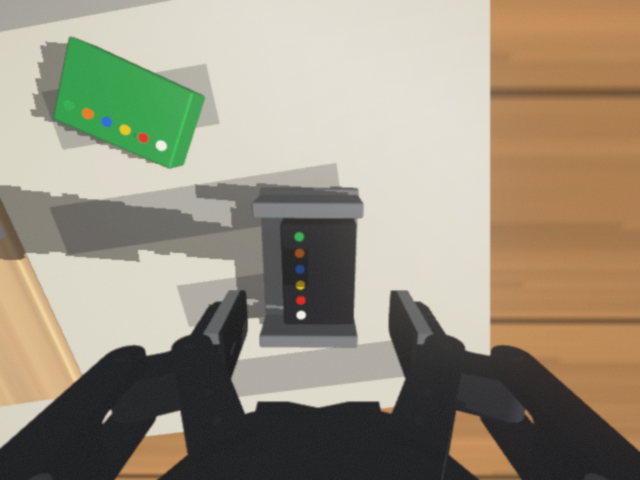

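Wrist view at mid height: the slate is centred at (318,270), with the open pads at (232,300) and (405,300) straddling its width. Next I descend and close.

arm_command(
  commands=[
    [0,0.0006,0,0.009,-0.006,0.15,0.5],
    [0,0.0006,0,0.009,-0.006,0.15,0.5],
    [0,0.0006,0,0.009,-0.006,0.15,0.5],
  ],
)

```text
clock: 2.2
tcp_pos: [0.5739, -0.2918, 0.1873]
tool_rot: [1.0, -0.0, 0.002, 0.0]
force: [1.1, -0.2, 1.5]
opening: 0.0639
grasp_force: 0.0
```

arm_command(
  commands=[
    [0,0,0,0,0,0,-1],
    [0,0,0,0,0,0,-1],
    [0,0,0,0,0,0,-1],
    [0,0,0,0,0,0,-1],
  ],
  grip_force=40,
)

```text
clock: 2.6
tcp_pos: [0.5752, -0.2921, 0.1893]
tool_rot: [1.0, 0.0, 0.004, 0.001]
force: [-2.2, -0.4, 7.5]
opening: 0.0386
grasp_force: 41.0
```

```bash
python3 - <<'E'
from h import *
im=get_image("wrist"); cv2.imwrite("pics/w3.png",im["image"]); np.savez("w3.npz",**im)
s=get_state(); print(s["opening"],s["grasp_force"],s["force"]); plan((.572,-.292,.3),0); P=pts(im)
for r in range(280,400,12): print(r,[(c,*(P[r,c]*1000).round(0).tolist()) for c in range(225,300,10)])
E
```

```text
0.03875714095882055 41.037874817848206 [-2.97386409 -1.41209885  6.94980109]
call 0 [0.0005, -0.0013, 0.0001, -0.0078, 0.0008, -0.3692]
at [ 0.5752 -0.2921  0.1893] yaw 0.02 dist 0.111 dyaw -0.0 t 2.65 open 0.03875714095882055 F [-3.  -1.4  6.9]
280 [(225, 583.0, -245.0, -2.0), (235, 583.0, -250.0, -0.0), (245, 583.0, -256.0, -0.0), (255, 585.0, -261.0, 3.0), (265, 585.0, -266.0, 4.0), (275, 595.0, -274.0, 26.0), (285, 594.0, -278.0, 25.0), (295, 595.0, -283.0, 26.0)]
292 [(225, 577.0, -245.0, -0.0), (235, 577.0, -250.0, -0.0), (245, 577.0, -255.0, -0.0), (255, 579.0, -261.0, 5.0), (265, 589.0, -270.0, 26.0), (275, 589.0, -274.0, 25.0), (285, 588.0, -278.0, 24.0), (295, 588.0, -283.0, 24.0)]
304 [(225, 570.0, -245.0, 0.0), (235, 570.0, -250.0, -0.0), (245, 585.0, -262.0, 29.0), (255, 590.0, -268.0, 39.0), (265, 589.0, -271.0, 37.0), (275, 582.0, -274.0, 24.0), (285, 582.0, -278.0, 24.0), (295, 582.0, -282.0, 24.0)]
316 [(225, 563.0, -244.0, -1.0), (235, 585.0, -260.0, 39.0), (245, 585.0, -264.0, 40.0), (255, 589.0, -269.0, 46.0), (265, 589.0, -273.0, 45.0), (275, 576.0, -273.0, 24.0)
[... 730 characters left out ...]
-282.0, 25.0)]
364 [(225, 595.0, -268.0, 82.0), (235, 596.0, -271.0, 82.0), (245, 595.0, -273.0, 82.0), (255, 594.0, -276.0, 81.0), (265, 572.0, -273.0, 50.0), (275, 537.0, -270.0, 5.0), (285, 552.0, -277.0, 24.0), (295, 552.0, -282.0, 24.0)]
376 [(225, 595.0, -269.0, 86.0), (235, 594.0, -271.0, 86.0), (245, 594.0, -274.0, 86.0), (255, 595.0, -277.0, 86.0), (265, 568.0, -273.0, 53.0), (275, 535.0, -270.0, 11.0), (285, 545.0, -277.0, 24.0), (295, 546.0, -282.0, 25.0)]
388 [(225, 595.0, -270.0, 91.0), (235, 593.0, -272.0, 88.0), (245, 595.0, -275.0, 90.0), (255, 594.0, -277.0, 90.0), (265, 536.0, -267.0, 22.0), (275, 536.0, -272.0, 21.0), (285, 535.0, -276.0, 21.0), (295, 535.0, -281.0, 20.0)]
```

arm_command(
  commands=[
    [0,0,0,0,0,-0.02,-1],
    [0,0,0,0,0,-0.04,-1],
    [0,0,0,0,0,-0.06,-1],
    [0,0,0,0,0,-0.06,-1],
  ],
)

```text
clock: 3.05
tcp_pos: [0.5745, -0.2913, 0.2054]
tool_rot: [1.0, 0.0, 0.003, 0.001]
force: [0.5, 0.1, -0.1]
opening: 0.0387
grasp_force: 40.4
```

```bash
python3 - <<'E'
from h import *
im=get_image("wrist"); cv2.imwrite("pics/w4.png",im["image"][200:480,140:500]); np.savez("w4.npz",**im)
s=get_state(); print(s["opening"],s["grasp_force"],s["force"],s["tcp_pos"]); P=pts(im); z=P[...,2]
for r in range(200,400,14): print(r,[(c,*(P[r,c]*1000).round(0).tolist()) for c in (275,290,320,350)])
E
```

```text
0.03901959993270557 40.42041599750519 [-0.45689898  0.16084364 -1.27663463] [ 0.57426717 -0.29118272  0.20460583]
200 [(275, 620.0, -269.0, -1.0), (290, 620.0, -277.0, -1.0), (320, 620.0, -293.0, -1.0), (350, 620.0, -308.0, -0.0)]
214 [(275, 614.0, -269.0, 5.0), (290, 614.0, -277.0, 3.0), (320, 614.0, -292.0, 5.0), (350, 614.0, -308.0, 4.0)]
228 [(275, 612.0, -272.0, 24.0), (290, 612.0, -279.0, 25.0), (320, 612.0, -292.0, 24.0), (350, 611.0, -306.0, 24.0)]
242 [(275, 606.0, -272.0, 28.0), (290, 606.0, -279.0, 28.0), (320, 606.0, -292.0, 28.0), (350, 606.0, -306.0, 28.0)]
256 [(275, 599.0, -272.0, 26.0), (290, 599.0, -279.0, 27.0), (320, 599.0, -292.0, 27.0), (350, 599.0, -306.0, 28.0)]
270 [(275, 597.0, -273.0, 39.0), (290, 597.0, -280.0, 40.0), (320, 598.0, -292.0, 41.0), (350, 598.0, -305.0, 41.0)]
284 [(275, 591.0, -273.0, 40.0), (290, 591.0, -279.0, 41.0), (320, 592.0, -292.0, 42.0), (350, 591.0, -305.0, 41.0)]
298 [(275, 585.0, -273.0, 41.0), (290, 585.0, -279.0, 41.0), (320, 584.0, -292.0, 40.0), (350, 584.0, -305.0, 39.0)]
312 [(275, 578.0, -272.0, 40.0), (290, 578.0, -279.0, 40.0), (320, 577.0, -292.0, 40.0), (350, 577.0, -306.0, 40.0)]
326 [(275, 570.0, -272.0, 39.0), (290, 570.0, -279.0, 40.0), (320, 571.0, -292.0, 41.0), (350, 571.0, -306.0, 41.0)]
340 [(275, 563.0, -272.0, 40.0), (290, 563.0, -279.0, 39.0), (320, 563.0, -292.0, 40.0), (350, 563.0, -306.0, 40.0)]
354 [(275, 556.0, -272.0, 40.0), (290, 557.0, -279.0, 41.0), (320, 556.0, -292.0, 40.0), (350, 555.0, -306.0, 39.0)]
368 [(275, 536.0, -269.0, 23.0), (290, 549.0, -278.0, 41.0), (320, 549.0, -292.0, 41.0), (350, 549.0, -306.0, 41.0)]
382 [(275, 531.0, -269.0, 28.0), (290, 541.0, -278.0, 40.0), (320, 542.0, -292.0, 41.0), (350, 541.0, -307.0, 40.0)]
396 [(275, 496.0, -264.0, -1.0), (290, 495.0, -274.0, -2.0), (320, 496.0, -293.0, -1.0), (350, 497.0, -311.0, -0.0)]
```

View pics/w4.png

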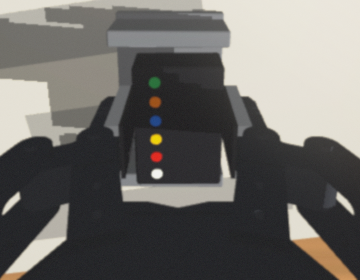

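The crop shows the slate hanging between the pads, clear of the tray, with about 1.3 N of extra weight. Next I carry it over the board, turning to yaw 99.9°.

```bash
python3 -c "
from h import *
plan((.552,-.0435,.27),99.9,3)"
```

```text
call 0 [0.0003, -0.0007, -0.0925, -0.0242, -0.2752, -0.073]
call 1 [-0.0, 0.0, -0.0925, 0.1305, -0.2436, -0.0727]
call 2 [0.0, 0.0, -0.0925, 0.2428, -0.132, -0.0727]
at [ 0.5743 -0.2912  0.2046] yaw 0.03 dist 0.257 dyaw 99.9 t 3.1 open 0.03901959993270557 F [-0.5  0.2 -1.3]
```

arm_command(
  commands=[
    [0,0,-0.02,0,-0.04,-0.073,-1],
    [0,0,-0.0425,-0.0242,-0.14,-0.073,-1],
    [0,0,-0.0665,-0.0242,-0.2752,-0.073,-1],
    [0,0,-0.0925,-0.0242,-0.2752,-0.073,-1],
    [0,0,-0.0925,-0.0242,-0.2752,-0.073,-1],
  ],
)

```text
clock: 3.6
tcp_pos: [0.5665, -0.2073, 0.2252]
tool_rot: [0.957, 0.289, 0.002, 0.0]
force: [0.4, -0.3, -0.6]
opening: 0.039
grasp_force: 41.4
```

arm_command(
  commands=[
    [0,0,-0.0925,0.13,-0.2436,-0.073,-1],
    [0,0,-0.0925,0.13,-0.2436,-0.073,-1],
    [0,0,-0.0925,0.13,-0.2436,-0.073,-1],
    [0,0,-0.0925,0.13,-0.2436,-0.073,-1],
    [0,0,-0.0925,0.13,-0.2436,-0.073,-1],
  ],
)

```text
clock: 4.1
tcp_pos: [0.559, -0.1264, 0.2475]
tool_rot: [0.836, 0.549, 0.002, 0.001]
force: [0.2, 0.2, -1.1]
opening: 0.0388
grasp_force: 41.4
```

arm_command(
  commands=[
    [0,0,-0.0925,0.243,-0.132,-0.073,-1],
    [0,0,-0.0925,0.243,-0.132,-0.073,-1],
    [0,0,-0.0925,0.243,-0.132,-0.073,-1],
    [0,0,-0.0925,0.243,-0.132,-0.073,-1],
    [0,0,-0.0925,0.243,-0.132,-0.073,-1],
  ],
)

```text
clock: 4.6
tcp_pos: [0.5515, -0.0437, 0.2693]
tool_rot: [0.645, 0.764, 0.001, 0.001]
force: [-0.4, 0.8, -0.9]
opening: 0.0387
grasp_force: 41.5
```

```bash
python3 - <<'E'
from h import *
plan((.552,-.0435,.27),99.9)
im=get_image("wrist"); cv2.imwrite("pics/w5.png",im["image"]); np.savez("w5.npz",**im)
P=pts(im);z=P[...,2]
# points in approx corner frame
th=np.radians(9.9); c0=np.array([.572,-.005]); q=(P[...,:2]-c0)@np.array([[np.cos(th),-np.sin(th)],[np.sin(th),np.cos(th)]])*1000
np.set_printoptions(linewidth=200)
f=(z>.0115)&(z<.017)&(abs(q[...,0])<80)&(abs(q[...,1])<80)
print(f.sum()); box(im,f,.015)
for yy in (-85,-70,15): 
  for k in (f,): 
    s=k&(abs(q[...,1]-yy)<4); print("long y",yy,np.nanpercentile(q[s][:,0],[2,50,98]) if s.sum()>5 else 0)
for xx in (-50,-40,-15): 
    s=f&(abs(q[...,0]-xx)<4); print("short x",xx,np.nanpercentile(q[s][:,1],[2,50,98]) if s.sum()>5 else 0)
sl=(z>.085)&(z<.115)&(abs(q[...,0]+26)<45)&(abs(q[...,1]+38)<60); box(im,sl,.107)
E
```

```text
call 0 [0.0006, 0.0001, -0.0006, 0.0004, 0.0017, -0.0023]
at [ 0.5515 -0.0437  0.2693] yaw 99.69 dist 0.001 dyaw 0.2 t 4.6 open 0.038685794830343276 F [-0.4  0.8 -0.9]
2671
2671 centre [545.5 -18.6] size [69.1 63. ] ang 9.9
long y -85 0
long y -70 0
long y 15 [-61.26155198 -13.6031663    5.95026262]
short x -50 [ 3.1363427   7.91350004 12.44203461]
short x -40 [ 3.17906856  7.82436718 12.49476629]
short x -15 [ 2.94061556  7.83170663 12.75542198]
12663 centre [554.4 -46.2] size [69.3 63.7] ang 9.4
```

View pics/w5.png

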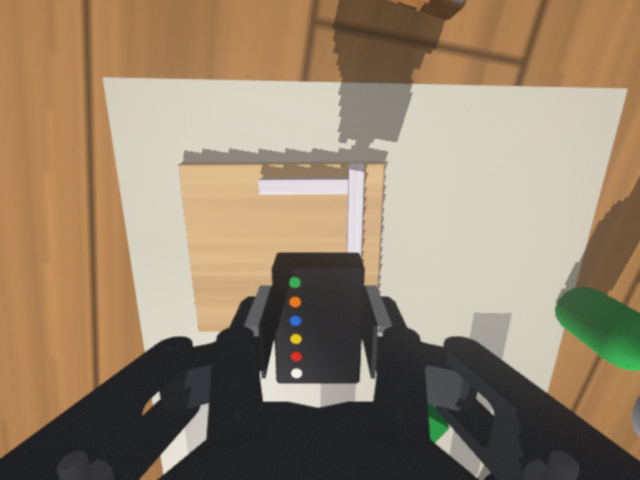

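The slate hangs at (318,320) and the board's inner corner is at (349,194), with the long fence right of it and the short fence to its left. Next I measure the slate from its top-face edges.

```bash
python3 - <<'E'
from h import *
im=dict(np.load("w5.npz")); P=pts(im); z=P[...,2]
print([(r,(P[r,320]*1000).round(0).tolist()) for r in (248,252,256,260,264,268,272,340,370,376,380,384,388)])
h=.1065
a=[ray(im,u,v,h)*1000 for u,v in ((275,267),(363,267),(277,381),(359,381))]; print(np.round(a,1),np.mean(a,0))
print("corner", ray(im,349,194,.015)*1000, [ray(im,u,v,.015)*1000 for u,v in((349,230),(349,245),(365,165))])
E
```

```text
[(248, [557.0, -46.0, 6.0]), (252, [551.0, -22.0, 86.0]), (256, [551.0, -22.0, 91.0]), (260, [551.0, -22.0, 97.0]), (264, [551.0, -22.0, 103.0]), (268, [551.0, -23.0, 104.0]), (272, [552.0, -25.0, 103.0]), (340, [557.0, -57.0, 104.0]), (370, [560.0, -73.0, 104.0]), (376, [561.0, -76.0, 104.0]), (380, [561.0, -78.0, 105.0]), (384, [578.0, -168.0, -1.0]), (388, [578.0, -172.0, -0.0])]
[[532.8 -24.4 106.5]
 [568.8 -18.4 106.5]
 [541.1 -80.6 106.5]
 [578.6 -74.3 106.5]] [555.32097777 -49.43578857 106.5       ]
corner [568.50910853  -2.96498104  15.        ] [array([573.30650402, -27.21891448,  15.        ]), array([575.39841259, -37.79486372,  15.        ]), array([575.04617894,  17.21889244,  15.        ])]
```

```bash
python3 -c "
from h import *
plan((.545,-.043,.197),99.9)"
```

```text
call 0 [0.0006, 0.0001, -0.0012, 0.0067, -0.0217, 0.2404]
at [ 0.5515 -0.0439  0.2692] yaw 99.45 dist 0.072 dyaw 0.4 t 4.65 open 0.03813402263319808 F [ 0.8  0.5 -0.4]
```

arm_command(
  commands=[
    [0.0006,0,-0.0012,0.0067,-0.0217,0.12,-1],
    [0.0006,0,-0.0012,0.0067,-0.0217,0.24,-1],
    [0.0006,0,-0.0012,0.0067,-0.0217,0.24,-1],
  ],
)

```text
clock: 4.95
tcp_pos: [0.5427, -0.0428, 0.1929]
tool_rot: [0.643, 0.766, -0.002, -0.003]
force: [-0.4, 0.4, -1.0]
opening: 0.0386
grasp_force: 42.3
```

arm_command(
  commands=[
    [0,0,0,0,0,0.01,-1],
    [0,0,0,0,0,0.02,-1],
    [0,0,0,0,0,0.02,-1],
    [0,0,0,0,0,0.02,-1],
  ],
)

```text
clock: 5.35
tcp_pos: [0.5455, -0.0426, 0.1925]
tool_rot: [0.641, 0.768, 0.0, 0.001]
force: [-0.4, 0.9, -0.9]
opening: 0.0386
grasp_force: 42.3
```

```bash
python3 -c "
from h import *
plan((.545,-.043,.191),99.9)"
```

```text
call 0 [0.0002, 0.0002, 0.0011, -0.0009, -0.0018, 0.0049]
at [ 0.5455 -0.0426  0.1925] yaw 100.31 dist 0.002 dyaw -0.4 t 5.35 open 0.03863786751194062 F [-0.4  0.9 -0.9]
```

arm_command(
  commands=[
    [0,0,0,0,0,0.004,-1],
    [0,0,0,0,0,0.008,-1],
    [0,0,0,0,0,0.008,-1],
  ],
)

```text
clock: 5.65
tcp_pos: [0.5455, -0.0426, 0.1908]
tool_rot: [0.64, 0.768, 0.0, 0.001]
force: [-5.3, 0.0, 13.6]
opening: 0.0387
grasp_force: 43.8
```

```bash
python3 - <<'E'
from h import *
plan((.545,-.043,.191),99.9)
im=get_image("wrist"); cv2.imwrite("pics/w6.png",im["image"]); np.savez("w6.npz",**im)
P=pts(im);z=P[...,2]; th=np.radians(9.9); c0=np.array([.568,-.003]); q=(P[...,:2]-c0)@np.array([[np.cos(th),-np.sin(th)],[np.sin(th),np.cos(th)]])*1000
for c in (290,320): print([(r,*q[r,c].round(0).tolist(),round(float(z[r,c]*1000))) for r in range(180,400,12)])
for r in (250,272): print([(c,*q[r,c].round(0).tolist(),round(float(z[r,c]*1000))) for c in range(240,420,8)])
E
```

```text
call 0 [0.0002, 0.0002, 0.0013, -0.0009, -0.002, -0.0006]
at [ 0.5455 -0.0426  0.1908] yaw 100.35 dist 0.001 dyaw -0.5 t 5.65 open 0.038682056921574476 F [-5.3  0.  13.6]
[(180, -40.0, 20.0, 5), (192, -40.0, 14.0, 6), (204, -40.0, 10.0, 11), (216, -39.0, 5.0, 12), (228, -40.0, -2.0, 7), (240, -40.0, -8.0, 7), (252, -40.0, -14.0, 7), (264, -39.0, -14.0, 22), (276, -39.0, -18.0, 27), (288, -39.0, -24.0, 26), (300, -39.0, -29.0, 28), (312, -39.0, -35.0, 27), (324, -39.0, -41.0, 27), (336, -39.0, -47.0, 27), (348, -39.0, -54.0, 26), (360, -40.0, -61.0, 25), (372, -40.0, -66.0, 26), (384, -42.0, -90.0, 7), (396, -42.0, -98.0, 7)]
[(180, -26.0, 20.0, 5), (192, -26.0, 15.0, 6), (204, -26.0, 10.0, 11), (216, -26.0, 5.0, 13), (228, -26.0, -2.0, 6), (240, -26.0, -8.0, 7), (252, -26.0, -14.0, 7), (264, -26.0, -14.0, 24), (276, -26.0, -18.0, 26), (288, -26.0, -24.0, 26), (300, -26.0, -29.0, 26), (312, -26.0, -35.0, 27), (324, -26.0, -41.0, 26), (336, -26.0, -46.0, 27), (348, -26.0, -54.0, 26), (360, -26.0, -60.0, 26), (372, -26.0, -67.0, 25), (384, -25.0, -90.0, 6), (396, -25.0, -98.0, 6)]
[(240
[... 397 characters left out ...]
 7), (376, -0.0, -12.0, 10), (384, 3.0, -11.0, 13), (392, 7.0, -11.0, 13), (400, 12.0, -13.0, 6), (408, 16.0, -13.0, 6), (416, 20.0, -13.0, 6)]
[(240, -65.0, -25.0, 6), (248, -61.0, -25.0, 5), (256, -57.0, -24.0, 7), (264, -53.0, -25.0, 6), (272, -46.0, -16.0, 26), (280, -43.0, -17.0, 25), (288, -40.0, -16.0, 26), (296, -36.0, -17.0, 25), (304, -33.0, -16.0, 27), (312, -29.0, -16.0, 28), (320, -26.0, -16.0, 25), (328, -23.0, -16.0, 26), (336, -19.0, -17.0, 25), (344, -16.0, -16.0, 27), (352, -13.0, -16.0, 27), (360, -9.0, -16.0, 27), (368, -2.0, -25.0, 5), (376, 0.0, -22.0, 12), (384, 4.0, -21.0, 13), (392, 8.0, -21.0, 13), (400, 13.0, -24.0, 7), (408, 17.0, -24.0, 6), (416, 21.0, -24.0, 6)]
```

The slate is down on the board: its x extent is -48 to -7 mm and its leading end is at -14 mm in the approximate corner frame. Now I let go to about 50 mm, dip slightly and push it to the long fence with the rear pad.

arm_command(
  commands=[
    [0,0,0.001,0,0,0,0.18],
    [0,0,0.001,0,0,0,0.18],
    [0,0,0.001,0,0,0,0.18],
    [0,0,0.001,0,0,0.012,0.18],
    [0,0,0.001,0,0,0.012,0.18],
  ],
)

```text
clock: 6.2
tcp_pos: [0.5452, -0.0426, 0.1853]
tool_rot: [0.643, 0.766, -0.0, 0.001]
force: [1.3, -0.2, 1.2]
opening: 0.0503
grasp_force: 0.8
```

arm_command(
  commands=[
    [0,0,0,0,0.01,0,0.18],
    [0,0,0,0,0.018,0,0.18],
    [0,0,0,0,0.024,0,0.18],
    [0,0,0,0,0.03,0,0.18],
    [0,0,0,0,0.035,0,0.18],
  ],
)

```text
clock: 6.7
tcp_pos: [0.5551, -0.0408, 0.1853]
tool_rot: [0.643, 0.766, -0.001, -0.0]
force: [-5.0, -0.4, 6.6]
opening: 0.0505
grasp_force: 3.5
```

arm_command(
  commands=[
    [0,0,0,0,0.003,0,0.18],
    [0,0,0,0,0.006,0,0.18],
    [0,0,0,0,0.008,0,0.18],
  ],
)

```text
clock: 7.0
tcp_pos: [0.5575, -0.0404, 0.1851]
tool_rot: [0.643, 0.766, -0.001, -0.0]
force: [0.4, -0.4, 0.5]
opening: 0.0504
grasp_force: 0.7
```

```bash
cat >> h.py <<'E'
def cf(P,c0,deg):
    th=np.radians(deg); return (P[...,:2]-np.array(c0))@np.array([[np.cos(th),-np.sin(th)],[np.sin(th),np.cos(th)]])*1000
E
python3 - <<'E'
from h import *
plan((.545,-.043,.191),99.9)
im=get_image("wrist"); np.savez("w7.npz",**im)
P=pts(im);z=P[...,2]; q=cf(P,(.568,-.003),9.9)
for c in (330,): print([(r,*q[r,c].round(0).tolist(),round(float(z[r,c]*1000))) for r in range(200,400,10)])
for r in (262,272,290): print([(c,*q[r,c].round(0).tolist(),round(float(z[r,c]*1000))) for c in range(240,400,6)])
E
```

```text
call 0 [-0.0002, 0.0001, 0.0003, -0.0014, -0.0425, -0.0196]
at [ 0.5575 -0.0404  0.1851] yaw 100.0 dist 0.014 dyaw -0.1 t 7.0 open 0.050402622999720426 F [ 0.4 -0.4  0.5]
[(200, -10.0, 12.0, 6), (210, -10.0, 9.0, 14), (220, -10.0, 5.0, 12), (230, -10.0, 1.0, 14), (240, -10.0, -6.0, 6), (250, -9.0, -11.0, 6), (260, -10.0, -14.0, 11), (270, -10.0, -14.0, 23), (280, -10.0, -17.0, 27), (290, -10.0, -22.0, 26), (300, -10.0, -26.0, 26), (310, -10.0, -30.0, 27), (320, -10.0, -35.0, 26), (330, -10.0, -40.0, 27), (340, -10.0, -45.0, 27), (350, -10.0, -51.0, 26), (360, -10.0, -54.0, 27), (370, -10.0, -61.0, 26), (380, -10.0, -66.0, 26), (390, -10.0, -71.0, 26)]Traceback (most recent call last):
  File "<stdin>", line 6, in <module>
ValueError: cannot convert float NaN to integer
```

```bash
python3 - <<'E'
from h import *
im=dict(np.load("w7.npz"))
P=pts(im);z=P[...,2]; q=cf(P,(.568,-.003),9.9)
for r in (280,290): print([(c,*q[r,c].round(0).tolist(),(z[r,c]*1000).round(0)) for c in range(240,400,5)])
E
```

```text
[(240, -52.0, -26.0, np.float64(7.0)), (245, -49.0, -26.0, np.float64(7.0)), (250, -47.0, -26.0, np.float64(7.0)), (255, -45.0, -26.0, np.float64(6.0)), (260, -39.0, -17.0, np.float64(27.0)), (265, -37.0, -17.0, np.float64(26.0)), (270, -35.0, -17.0, np.float64(26.0)), (275, -32.0, -17.0, np.float64(27.0)), (280, -31.0, -17.0, np.float64(26.0)), (285, -28.0, -17.0, np.float64(26.0)), (290, -26.0, -17.0, np.float64(26.0)), (295, -24.0, -17.0, np.float64(26.0)), (300, -22.0, -17.0, np.float64(26.0)), (305, -20.0, -17.0, np.float64(27.0)), (310, -18.0, -17.0, np.float64(26.0)), (315, -16.0, -17.0, np.float64(26.0)), (320, -14.0, -17.0, np.float64(27.0)), (325, -12.0, -17.0, np.float64(26.0)), (330, -10.0, -17.0, np.float64(27.0)), (335, -8.0, -17.0, np.float64(27.0)), (340, -6.0, -17.0, np.float64(27.0)), (345, -4.0, -17.0, np.float64(26.0)), (350, -2.0, -17.0, np.float64(26.0)), (355, 2.0, -23.0, np.float64(13.0)), (360, 4.0, -23.0, np.float64(13.0)), (365, 6.0, -23.0, np.float64(14.0)), (370, 8.0, -23.0, np.float64(12.0)), (375, 12.0, -26.0, np.float64(6.0)), (380, 14.0, -26.0, np.flo
[... 652 characters left out ...]
.float64(26.0)), (310, -18.0, -22.0, np.float64(26.0)), (315, -16.0, -21.0, np.float64(26.0)), (320, -14.0, -22.0, np.float64(25.0)), (325, -12.0, -22.0, np.float64(26.0)), (330, -10.0, -22.0, np.float64(26.0)), (335, -8.0, -21.0, np.float64(27.0)), (340, -6.0, -22.0, np.float64(26.0)), (345, -4.0, -22.0, np.float64(25.0)), (350, -2.0, -22.0, np.float64(26.0)), (355, 2.0, -28.0, np.float64(13.0)), (360, 4.0, -28.0, np.float64(13.0)), (365, 6.0, -28.0, np.float64(14.0)), (370, 9.0, -28.0, np.float64(13.0)), (375, 10.0, -25.0, np.float64(18.0)), (380, 12.0, -24.0, np.float64(21.0)), (385, 14.0, -24.0, np.float64(20.0)), (390, 16.0, -24.0, np.float64(21.0)), (395, 22.0, -31.0, np.float64(7.0))]
```

arm_command(
  commands=[
    [0,0,0,0,0.003,0,0.18],
    [0,0,0,0,0.006,0,0.18],
    [0,0,0,0,0.009,0,0.18],
    [0,0,0,0,0.009,0,0.18],
  ],
)

```text
clock: 7.45
tcp_pos: [0.5588, -0.0401, 0.1843]
tool_rot: [0.643, 0.766, -0.002, -0.002]
force: [-10.7, -2.8, 8.7]
opening: 0.0502
grasp_force: 5.6
```

arm_command(
  commands=[
    [0,0,0,0,0.003,0,0.18],
    [0,0,0,0,0.006,0,0.18],
    [0,0,0,0,0.006,0,0.18],
  ],
)

```text
clock: 7.75
tcp_pos: [0.5594, -0.0399, 0.1839]
tool_rot: [0.643, 0.766, -0.003, -0.003]
force: [-18.4, -4.9, 12.8]
opening: 0.0502
grasp_force: 9.2
```

The slate is firm against the long fence (about 18 N). Next I back off, raise, and turn to yaw 9.9° to work on the ends.

arm_command(
  commands=[
    [0,0,0,0,-0.03,0,0.18],
    [0,0,0,0,-0.03,0,0.18],
    [0,0,0,0,-0.03,-0.17,1],
    [0,0,0,0,-0.03,-0.17,1],
    [0,0,0,0,-0.03,-0.17,1],
  ],
)

```text
clock: 8.25
tcp_pos: [0.5543, -0.0411, 0.2382]
tool_rot: [0.643, 0.766, 0.001, 0.002]
force: [0.3, 0.5, -0.3]
opening: 0.0855
grasp_force: 0.0
```

```bash
python3 -c "
from h import *
plan((.555,-.046,.235),9.9)"
```

```text
call 0 [0.0006, 0.0001, 0.0834, -0.0055, -0.0002, 0.0035]
call 1 [-0.0, -0.0, 0.0834, -0.0048, 0.0026, 0.0035]
call 2 [0.0, -0.0, 0.0834, -0.0029, 0.0046, 0.0035]
at [ 0.5543 -0.0411  0.2382] yaw 100.0 dist 0.006 dyaw -90.1 t 8.25 open 0.0854823342349106 F [ 0.3  0.5 -0.3]
```

arm_command(
  commands=[
    [0,0,0.0834,-0.005,0,0.0035,1],
    [0,0,0.0834,-0.005,0,0.0035,1],
    [0,0,0.0834,-0.005,0,0.0035,1],
    [0,0,0.0834,-0.005,0,0.0035,1],
  ],
)

```text
clock: 8.65
tcp_pos: [0.5529, -0.0423, 0.2336]
tool_rot: [0.821, 0.571, -0.001, -0.001]
force: [-0.1, -0.1, 0.1]
opening: 0.0854
grasp_force: 0.0
```

arm_command(
  commands=[
    [0,0,0.0834,-0.005,0.0026,0.0035,1],
    [0,0,0.0834,-0.005,0.0026,0.0035,1],
    [0,0,0.0834,-0.005,0.0026,0.0035,1],
    [0,0,0.0834,-0.005,0.0026,0.0035,1],
  ],
)

```text
clock: 9.05
tcp_pos: [0.5531, -0.044, 0.2326]
tool_rot: [0.941, 0.339, -0.001, -0.0]
force: [-0.3, -0.4, -0.6]
opening: 0.0851
grasp_force: 0.0
```

arm_command(
  commands=[
    [0,0,0.0834,-0.003,0.0046,0.0035,1],
    [0,0,0.0834,-0.003,0.0046,0.0035,1],
    [0,0,0.0834,-0.003,0.0046,0.0035,1],
    [0,0,0.0834,-0.003,0.0046,0.0035,1],
    [0,0,0.0834,-0.003,0.0046,0.0035,1],
  ],
)

```text
clock: 9.55
tcp_pos: [0.5533, -0.0457, 0.2317]
tool_rot: [0.996, 0.086, -0.001, 0.0]
force: [-0.2, -1.0, 0.1]
opening: 0.0856
grasp_force: 0.0
```

```bash
python3 - <<'E'
from h import *
plan((.555,-.046,.181),9.9)
im=get_image("wrist"); np.savez("w8.npz",**im); I=im["image"]; cv2.imwrite("pics/w8.png",I)
P=pts(im);z=P[...,2]; q=cf(P,(.568,-.003),9.9)
m=(z>.0225)&(z<.03)&(abs(q[...,0]+25)<50)&(abs(q[...,1]+40)<55); r=box(im,m,.028); print(cf(np.array(r[0])/1000,(.568,-.003),9.9))
m=(z>.011)&(z<.0175)&(abs(q[...,0]+20)<60)&(abs(q[...,1]+40)<85); r=box(im,m,.015); print("fences (-25,-45):",cf(np.array(r[0])/1000,(.568,-.003),9.9))
E
```

```text
call 0 [-0.0, 0.0004, -0.0001, 0.0057, 0.0021, 0.1689]
at [ 0.5533 -0.0457  0.2317] yaw 9.87 dist 0.051 dyaw 0.0 t 9.55 open 0.08560277930300976 F [-0.2 -1.   0.1]
7252 centre [558.  -49.1] size [40.2 58.8] ang 9.8
[-17.78309935 -43.7382847 ]
5758 centre [552.6 -51.1] size [ 69.3 128. ] ang 9.8
fences (-25,-45): [-23.40487551 -44.70163292]
```

arm_command(
  commands=[
    [0,0,0,0.009,0,0.085,1],
    [0,0,0,0.009,0,0.165,1],
    [0,0,0,0.009,0,0.165,1],
    [0,0,0,0.009,0,0.165,1],
  ],
)

```text
clock: 10.0
tcp_pos: [0.5561, -0.0453, 0.1831]
tool_rot: [0.996, 0.087, -0.001, 0.0]
force: [0.1, 0.2, 0.7]
opening: 0.0854
grasp_force: 0.0
```

arm_command(
  commands=[
    [0,0,0,0,-0.015,0,1],
    [0,0,0,0,-0.026,0,1],
    [0,0,0,0,-0.036,0,1],
    [0,0,0,0,-0.046,0,1],
    [0,0,0,0,-0.054,0,1],
  ],
)

```text
clock: 10.5
tcp_pos: [0.5539, -0.0292, 0.1841]
tool_rot: [0.996, 0.087, 0.0, 0.0]
force: [-1.2, -0.2, 0.1]
opening: 0.0853
grasp_force: 0.4
```

arm_command(
  commands=[
    [0,0,0,0,-0.006,0,1],
    [0,0,0,0,-0.012,0,1],
    [0,0,0,0,-0.018,0,1],
    [0,0,0,0,-0.022,0,1],
    [0,0,0,0,-0.022,0,1],
  ],
)

```text
clock: 11.0
tcp_pos: [0.5526, -0.0229, 0.1835]
tool_rot: [0.996, 0.087, -0.0, 0.0]
force: [-0.0, -1.6, 0.4]
opening: 0.0855
grasp_force: 0.9
```

```bash
cat >> h.py <<'E'
def board():
    im=get_image("wrist"); P=pts(im);z=P[...,2]; c=(.568,-.003); q=cf(P,c,9.9)
    m=(z>.0225)&(z<.03)&(abs(q[...,0]+20)<26)&(abs(q[...,1]+35)<42); r=box(im,m,.028); a=cf(np.array(r[0])/1000,c,9.9)
    m=(z>.011)&(z<.0175)&(abs(q[...,0]+20)<60)&(abs(q[...,1]+40)<85); r=box(im,m,.015); b=cf(np.array(r[0])/1000,c,9.9)
    print("slate in corner frame",a-b+[-25,-45],"fence box",b); return im
E
python3 - <<'E'
from h import *
im=board(); plan((.555,-.046,.181),9.9)
E
```

```text
12294 centre [556.  -39.2] size [40.5 66.4] ang 9.9
9465 centre [554.8 -51.3] size [ 69.6 127.6] ang 11.7
slate in corner frame [-21.79401684 -33.30103038] fence box [-21.29084665 -45.28330646]
call 0 [0.0001, 0.0, 0.0001, -0.0052, 0.0769, 0.0086]
at [ 0.5526 -0.023   0.1836] yaw 9.93 dist 0.023 dyaw -0.0 t 11.05 open 0.08560343898875741 F [ 1.1 -1.6  0.5]
```

arm_command(
  commands=[
    [0,0,0,0,-0.004,0,1],
    [0,0,0,0,-0.008,0,1],
    [0,0,0,0,-0.011,0,1],
    [0,0,0,0,-0.011,0,1],
  ],
)

```text
clock: 11.45
tcp_pos: [0.5527, -0.0217, 0.1845]
tool_rot: [0.996, 0.086, 0.001, 0.002]
force: [0.0, -14.0, 2.5]
opening: 0.0855
grasp_force: 6.9
```

arm_command(
  commands=[
    [0,0,0,0,-0.003,0,1],
    [0,0,0,0,-0.006,0,1],
    [0,0,0,0,-0.006,0,1],
  ],
)

```text
clock: 11.75
tcp_pos: [0.5527, -0.021, 0.185]
tool_rot: [0.996, 0.086, 0.001, 0.003]
force: [0.8, -19.8, 4.3]
opening: 0.0855
grasp_force: 10.1
```

arm_command(
  commands=[
    [0,0,0,0,0.03,0,1],
    [0,0,0,0,0.05,0,1],
    [0,0,0,0,0.05,0,1],
    [0,0,0,0,0.05,0,1],
  ],
)

```text
clock: 12.15
tcp_pos: [0.5542, -0.0325, 0.1833]
tool_rot: [0.996, 0.086, -0.0, 0.0]
force: [-0.9, -0.6, -0.2]
opening: 0.0854
grasp_force: 0.0
```

```bash
python3 - <<'E'
from h import *
plan((.555,-.046,.181),9.9)
im=board(); P=pts(im); z=P[...,2]; q=cf(P,(.568,-.003),9.9); np.savez("w9.npz",**im)
# slate top only, fingers excluded by |x|, shrink
m=(z>.0245)&(z<.0295)&(abs(q[...,0]+20)<24)&(q[...,1]>-66)&(q[...,1]<6); box(im,m,.028)
s=get_state(); print(s["grasp_force"],s["force"])
E
```

```text
call 0 [0.0, 0.0001, 0.0, -0.005, 0.0449, 0.0078]
at [ 0.5542 -0.0325  0.1833] yaw 9.91 dist 0.014 dyaw -0.0 t 12.15 open 0.08543142969684021 F [-0.9 -0.6 -0.2]
12070 centre [555.6 -35.6] size [40.8 58.4] ang 10.5
9386 centre [553.2 -50.8] size [ 69.6 127.5] ang 9.9
slate in corner frame [-20.01047518 -30.44027672] fence box [-22.82279892 -44.58351162]
11751 centre [555.2 -35.7] size [40.  58.4] ang 10.5
0.0 [ 0.67777384 -0.18634488 -0.86148791]
```

The slate is now square: about (-20.0, -30.4) mm in the corner frame, turned about 0.01 rad, with no finger touching it. I hold a moment, centre, lower 2 mm and grip it by its ends.

arm_command(
  commands=[
    [0,0,0,0,0,0,1],
    [0,0,0,0,0,0,1],
    [0,0,0,-0.003,0.01,0.008,1],
    [0,0,0,-0.003,0.01,0.008,1],
    [0,0,0,-0.003,0.01,0.008,1],
  ],
)

```text
clock: 12.7
tcp_pos: [0.5538, -0.0359, 0.181]
tool_rot: [0.996, 0.086, -0.0, 0.0]
force: [0.3, -0.4, 0.4]
opening: 0.0852
grasp_force: 0.0
```

arm_command(
  commands=[
    [0,0,0,0,0,0,0.6],
    [0,0,0,0,0,0,-1],
    [0,0,0,0,0,0,-1],
    [0,0,0,0,0,0,-1],
  ],
  grip_force=45,
)

```text
clock: 13.1
tcp_pos: [0.5551, -0.0357, 0.1836]
tool_rot: [0.996, 0.086, 0.002, 0.0]
force: [-4.0, 1.7, 16.4]
opening: 0.0588
grasp_force: 55.6
```

arm_command(
  commands=[
    [0,0,0,0,0,-0.02,-1],
    [0,0,0,0,0,-0.06,-1],
    [0,0,0,0,0,-0.18,-1],
    [0,0,0,0,0,-0.3,-1],
    [0,0,0,0,0,-0.3,-1],
  ],
)

```text
clock: 13.6
tcp_pos: [0.5563, -0.0361, 0.2779]
tool_rot: [0.996, 0.087, 0.005, 0.002]
force: [1.5, 0.8, -0.3]
opening: 0.059
grasp_force: 48.9
```

```bash
python3 - <<'E'
from h import *
im=get_image("wrist"); np.savez("w10.npz",**im); P=pts(im); z=P[...,2]; s=get_state(); print(s["grasp_force"],s["force"],s["opening"])
tc=s["tcp_pos"]; M=R.from_quat(s["tool_rot"]); L=M.inv().apply((P-tc).reshape(-1,3)).reshape(P.shape)*1000  # tool frame, mm
m=(abs(L[...,0])<40)&(abs(L[...,1])<26)&(L[...,2]>145)&(L[...,2]<185); p=L[m]; print(m.sum(),np.nanpercentile(p,[1,50,99],axis=0).round(1))
t=p[(p[:,2]<np.nanmedian(p[:,2])+3)]; A=np.c_[t[:,:2],np.ones(len(t))]; print("plane slope",np.linalg.lstsq(A,t[:,2],rcond=None)[0])
print(cv2.minAreaRect(t[:,:2].astype(np.float32)))
plan((.573,.195,.3),83)
E
```

```text
48.88527989387512 [-0.10310243 -1.22972435 -1.40799097] 0.05865571498772912
12155 [[-19.7 -25.4 153.2]
 [  4.7   0.2 154.7]
 [ 19.7  25.5 171.8]]
plane slope [ 1.09928435e-02 -2.99829401e-03  1.54597923e+02]
((-0.7306442260742188, -0.018321990966796875), (52.20144271850586, 41.26172637939453), 89.58500671386719)
call 0 [0.0007, -0.0008, -0.1015, 0.0956, -0.374, -0.0418]
call 1 [0.0, 0.0, -0.1015, 0.2993, -0.2438, -0.0414]
at [ 0.5554 -0.036   0.2752] yaw 9.93 dist 0.233 dyaw 73.1 t 13.65 open 0.05865571498772912 F [-0.1 -1.2 -1.4]
```

```bash
python3 -c "
from h import *
plan((.565,.115,.33),83)"
```

```text
call 0 [0.0007, -0.0008, -0.1015, 0.0597, -0.2448, -0.0917]
call 1 [0.0, 0.0, -0.1015, 0.1934, -0.1617, -0.0914]
at [ 0.5554 -0.036   0.2752] yaw 9.93 dist 0.161 dyaw 73.1 t 13.65 open 0.05865571498772912 F [-0.1 -1.2 -1.4]
```

arm_command(
  commands=[
    [0,0,-0.02,0.012,-0.05,-0.05,-1],
    [0,0,-0.043,0.03,-0.12,-0.09,-1],
    [0,0,-0.066,0.06,-0.2448,-0.0917,-1],
    [0,0,-0.09,0.06,-0.2448,-0.0917,-1],
    [0,0,-0.1015,0.06,-0.2448,-0.0917,-1],
  ],
)

```text
clock: 14.15
tcp_pos: [0.5584, 0.041, 0.2973]
tool_rot: [0.917, 0.398, -0.001, -0.0]
force: [0.5, 0.2, -0.9]
opening: 0.059
grasp_force: 48.8
```

arm_command(
  commands=[
    [0,0,-0.02,0.05,-0.05,-0.0914,-1],
    [0,0,-0.043,0.1,-0.1,-0.0914,-1],
    [0,0,-0.066,0.1934,-0.1617,-0.0914,-1],
    [0,0,-0.09,0.1934,-0.1617,-0.0914,-1],
    [0,0,-0.1015,0.1934,-0.1617,-0.0914,-1],
  ],
)

```text
clock: 14.65
tcp_pos: [0.5632, 0.1162, 0.3244]
tool_rot: [0.746, 0.665, -0.001, -0.001]
force: [0.6, 0.1, -1.7]
opening: 0.0589
grasp_force: 48.9
```

arm_command(
  commands=[
    [0,0,0,0,0,0,-1],
    [0,0,0,0,0,0,-1],
  ],
)

```text
clock: 14.85
tcp_pos: [0.5634, 0.1151, 0.325]
tool_rot: [0.75, 0.662, -0.001, -0.0]
force: [-0.4, -0.4, -1.1]
opening: 0.0592
grasp_force: 48.9
```

```bash
python3 - <<'E'
from h import *
plan((.573,.195,.3),83)
im=get_image("wrist"); np.savez("w11.npz",**im); I=im["image"]; cv2.imwrite("pics/w11.png",I); P=pts(im); z=P[...,2]
far=P[...,1]>.14
for n,a,b in (("walls/knob top",.062,.08),("carr",.036,.05)):
    m=far&(z>a)&(z<b); m[420:]=0; print(n,m.sum())
    N,l,st,_=cv2.connectedComponentsWithStats(m.astype(np.uint8))
    for k in range(1,N):
        if st[k,4]>60: print(st[k], cv2.minAreaRect((P[l==k][:,:2]*1000).astype(np.float32)), np.nanmedian(P[l==k][:,2]))
E
```

```text
call 0 [-0.0003, 0.0002, -0.0004, 0.2683, -0.0012, 0.083]
at [0.5634 0.1151 0.325 ] yaw 82.86 dist 0.084 dyaw 0.1 t 14.85 open 0.059193181947793515 F [-0.4 -0.4 -1.1]
walls/knob top 952
[289  76  58  11 528] ((578.1759033203125, 221.38967895507812), (5.523316383361816, 35.63291549682617), 83.06095123291016) 0.06519115131151988
[291 164  55   9 424] ((571.7353515625, 168.61337280273438), (5.194637775421143, 35.92233657836914), 82.74949645996094) 0.06509609273549623
carr 15694
[  264     0   108   170 15694] ((577.7908325195312, 219.14724731445312), (108.15736389160156, 70.2559814453125), 82.9636459350586) 0.040607328531296255
```

View pics/w11.png

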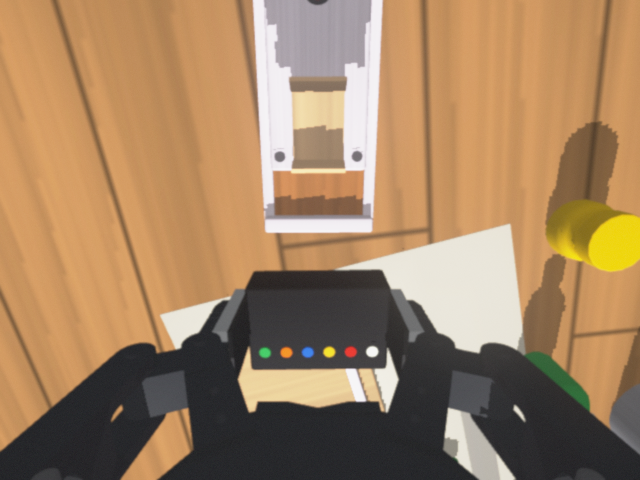

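Wrist view: the nest is ahead at (318,125), with walls at rows 80 and 168. The slate hangs level at (318,320), dots up. Next I refine the nest centre by projecting the wall tops onto z = 68 mm.

```bash
python3 - <<'E'
from h import *
im=dict(np.load("w11.npz")); P=pts(im); z=P[...,2]; s=get_state()
for h in (.068,.065):
  c=[]
  for lo,hi in ((60,120),(140,190)):
    m=(z>.062)&(z<.08)&(P[...,1]>.14); m[:lo]=0; m[hi:]=0; c.append(box(im,m,h)[0])
  print(h,np.mean(c,0))
# slate in the hand, same picture, top face: z from depth and from the touch-down figure
for tz in (.1556,.1536):
  h=s["tcp_pos"][2]-tz
  m=(z>h-.006)&(z<h+.004)&(P[...,1]<.18); m[:265]=0; m[375:]=0; m[:,:240]=0; m[:,400:]=0; r=box(im,m,h); print(np.array(r[0])-s["tcp_pos"][:2]*1000)
print(np.nanmedian(z[300:350,300:340]), h)
E
```

```text
528 centre [578.1 220.7] size [ 5.6 34.8] ang 82.8
424 centre [571.8 169. ] size [ 5.1 35.4] ang 82.8
0.068 [574.95050049 194.86528015]
528 centre [578.1 221.2] size [ 5.7 35.3] ang 82.8
424 centre [571.8 168.7] size [ 5.2 35.9] ang 82.8
0.065 [574.95736694 194.94333649]
12468 centre [565.7 113.7] size [40.9 64.4] ang 83.6
[ 2.1656786  -1.27361359]
12271 centre [565.8 114.6] size [39.4 63.5] ang 83.6
[ 2.23538075 -0.42977967]
0.16764668660386817 0.17166098890715983
```

```bash
python3 -c "
from h import *
plan((.574,.1958,.26),82.7)"
```

```text
call 0 [-0.0002, 0.0002, 0.0004, 0.2718, 0.0014, 0.2173]
at [0.5635 0.115  0.3253] yaw 82.86 dist 0.104 dyaw -0.2 t 14.9 open 0.05896348723344943 F [ 0.2 -0.5 -1. ]
```

arm_command(
  commands=[
    [0,0,0.0004,0.1,0.0014,0,-1],
    [0,0,0.0004,0.2718,0.0014,0.1,-1],
    [0,0,0.0004,0.2718,0.0014,0.2173,-1],
    [0,0,0.0004,0.2718,0.0014,0.2173,-1],
    [0,0,0.0004,0.2718,0.0014,0.2173,-1],
  ],
)

```text
clock: 15.4
tcp_pos: [0.5736, 0.1956, 0.2599]
tool_rot: [0.75, 0.661, -0.002, -0.0]
force: [0.6, -0.4, -0.1]
opening: 0.0588
grasp_force: 49.2
```

arm_command(
  commands=[
    [0,0,0,0,0,0,-1],
    [0,0,0,0,0,0,-1],
  ],
)

```text
clock: 15.6
tcp_pos: [0.5752, 0.1954, 0.2634]
tool_rot: [0.75, 0.661, 0.001, 0.001]
force: [1.3, 0.7, 0.1]
opening: 0.059
grasp_force: 49.2
```

```bash
python3 - <<'E'
from h import *
plan((.574,.1958,.24),82.7)
im=get_image("wrist"); np.savez("w12.npz",**im); P=pts(im); z=P[...,2]
m=(z>.060)&(z<.072)&(P[...,1]>.2)&(P[...,1]<.24)&(abs(P[...,0]-.575)<.03); r=box(im,m,.068); print("far wall; predicted centre", 578.1,220.7)
k=(im["image"][...,2]>110)&(im["image"][...,1]<60)&(z>.055); r=box(im,k,.076); print(np.nanmean(P[k],0))
E
```

```text
call 0 [0.0006, -0.0001, 0.0002, 0.0009, -0.0045, 0.078]
at [0.5752 0.1954 0.2634] yaw 82.78 dist 0.023 dyaw -0.1 t 15.6 open 0.05903227382817273 F [1.3 0.7 0.1]
540 centre [578.1 222.7] size [ 3.7 34.8] ang 82.7
far wall; predicted centre 578.1 220.7
110 centre [590.7 157.8] size [6.4 6.6] ang 23.5
[0.58603647 0.24889234 0.08292957]
```

arm_command(
  commands=[
    [0,0,0,0.003,-0.004,0.05,-1],
    [0,0,0,0.003,-0.004,0.09,-1],
    [0,0,0,0.003,-0.004,0.09,-1],
  ],
)

```text
clock: 15.95
tcp_pos: [0.5717, 0.1967, 0.2306]
tool_rot: [0.75, 0.662, -0.002, -0.001]
force: [-0.2, 0.3, -1.7]
opening: 0.0587
grasp_force: 49.3
```

arm_command(
  commands=[
    [0,0,0,0,0,0.012,-1],
    [0,0,0,0,0,0.024,-1],
    [0,0,0,0,0,0.024,-1],
  ],
)

```text
clock: 16.25
tcp_pos: [0.5729, 0.197, 0.2261]
tool_rot: [0.75, 0.662, -0.001, 0.0]
force: [-0.8, -0.8, -1.1]
opening: 0.0587
grasp_force: 49.3
```

arm_command(
  commands=[
    [0,0,0,0,0,0.005,-1],
    [0,0,0,0,0,0.01,-1],
    [0,0,0,0,0,0.01,-1],
  ],
)

```text
clock: 16.55
tcp_pos: [0.5732, 0.1971, 0.2237]
tool_rot: [0.75, 0.662, -0.0, 0.0]
force: [-0.6, -0.4, -1.4]
opening: 0.0589
grasp_force: 49.3
```

arm_command(
  commands=[
    [0,0,0,0,0,0.004,-1],
    [0,0,0,0,0,0.004,-1],
    [0,0,0,0,0,0.004,-1],
  ],
)

```text
clock: 16.85
tcp_pos: [0.5733, 0.1972, 0.2235]
tool_rot: [0.75, 0.662, 0.0, 0.0]
force: [-2.5, 0.4, 5.2]
opening: 0.059
grasp_force: 50.0
```

The slate touches the nest floor at the expected height (TCP 223.5 mm, +5 N). Now I release.

arm_command(
  commands=[
    [0,0,0,0,0,-0.002,-0.2],
    [0,0,0,0,0,-0.002,0.7],
    [0,0,0,0,0,-0.002,0.7],
    [0,0,0,0,0,-0.002,0.7],
  ],
)

```text
clock: 17.25
tcp_pos: [0.5731, 0.197, 0.2229]
tool_rot: [0.75, 0.662, -0.0, 0.0]
force: [0.5, 0.3, -1.1]
opening: 0.0727
grasp_force: 0.0
```

arm_command(
  commands=[
    [0,0,0,0,0,-0.03,0.7],
    [0,0,0,0,0,-0.1,0.7],
    [0,0,0,0,0,-0.3,0.7],
    [0,0,0,0,0,-0.3,0.7],
    [0,0,0,0,0,-0.3,0.7],
  ],
)

```text
clock: 17.75
tcp_pos: [0.5744, 0.1974, 0.3173]
tool_rot: [0.75, 0.662, 0.003, 0.002]
force: [1.1, 0.2, -0.3]
opening: 0.0724
grasp_force: 0.0
```

```bash
python3 - <<'E'
from h import *
im=get_image("wrist"); np.savez("w13.npz",**im); I=im["image"]; cv2.imwrite("pics/w13.png",I); P=pts(im); z=P[...,2]
nn=(.575,.195); q=cf(P,nn,-6.9)
dark=I.max(2)<75
m=(z>.0625)&(z<.070)&(abs(q[...,0])<40)&(abs(q[...,1])<35)
print("walls+slate"); box(im,m,.068)
for r in (-23,0,23): s=m&(abs(q[...,0]-r)<2); print("x",r,"y range",np.nanpercentile(q[s][:,1],[1,99]).round(1),"z",np.nanmedian(z[s]))
for r in (-12,0,12): s=m&(abs(q[...,1]-r)<2); print("y",r,"x range",np.nanpercentile(q[s][:,0],[1,99]).round(1),"z",np.nanmedian(z[s]))
k=(I[...,2]>110)&(I[...,1]<60)&(z>.06); r=box(im,k,.076); print("knob",np.nanmean(P[k],0),cf(np.array(r[0])/1000,nn,-6.9))
plan((.585,.28,.3),173)
E
```

```text
walls+slate
4758 centre [574.9 194.9] size [40.2 59.1] ang 83.9
x -23 y range [-20.7  18.1] z 0.06610588434036707
x 0 y range [-29.1  28.6] z 0.06592162862187204
x 23 y range [-20.6  18.5] z 0.06624943702839314
y -12 x range [-29.2  29.2] z 0.06650864619481905
y 0 x range [-29.1  29.8] z 0.06616186516935839
y 12 x range [-29.6  28.8] z 0.06619578571190969
47 centre [587.6 185.5] size [4.3 4.7] ang 82.6
knob [0.58750582 0.18182816 0.06707234] [13.69810205 -7.92819297]
call 0 [0.0005, 0.0001, -0.0835, 0.0928, 0.0012, 0.0163]
call 1 [0.0, 0.0, -0.0835, 0.0798, 0.0475, 0.0162]
call 2 [-0.0, 0.0, -0.0835, 0.0452, 0.0811, 0.0162]
at [0.5735 0.1972 0.3146] yaw 82.86 dist 0.085 dyaw 90.1 t 17.8 open 0.07238190818486666 F [-0.7  0.3 -0.8]
```

View pics/w13.png

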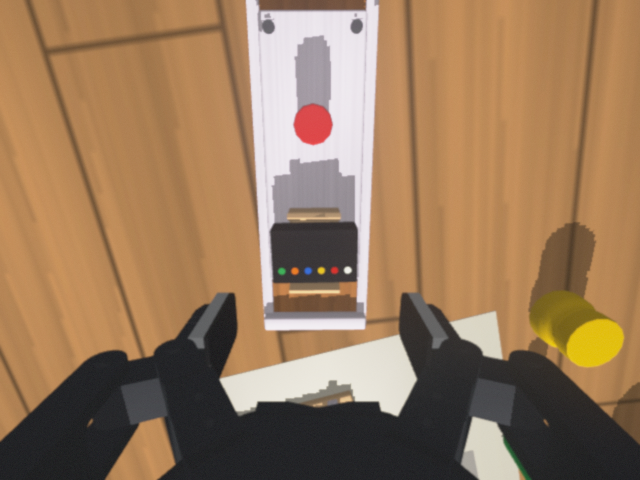

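The slate lies level between the nest walls (its top level with the wall tops), within about 1 mm of centre; the knob is at (313,124). Next I compute the knob's position and the approach at yaw 173°.

```bash
python3 - <<'E'
from h import *
im=dict(np.load("w13.npz")); P=pts(im); z=P[...,2]; I=im["image"]
m=(I[...,2]>110)&(I[...,1]<90)&(z>.068); m[:80]=0; m[160:]=0; box(im,m,.076); print(np.nanmedian(z[m]))
plan((.585,.279,.30),173)
E
```

```text
1118 centre [585.2 278.8] size [21.4 21.1] ang 69.3
0.07422274470005825
call 0 [0.0005, 0.0001, -0.0835, 0.0917, 0.0013, 0.0163]
call 1 [0.0, 0.0, -0.0835, 0.0787, 0.0471, 0.0162]
call 2 [-0.0, 0.0, -0.0835, 0.0446, 0.0802, 0.0162]
at [0.5735 0.1972 0.3146] yaw 82.86 dist 0.084 dyaw 90.1 t 17.8 open 0.07238190818486666 F [-0.7  0.3 -0.8]
```

arm_command(
  commands=[
    [0,0,-0.0835,0.0917,0.0013,0.0163,0.4],
    [0,0,-0.0835,0.0917,0.0013,0.0163,0.4],
    [0,0,-0.0835,0.0917,0.0013,0.0163,0.4],
    [0,0,-0.0835,0.0917,0.0013,0.0163,0.4],
  ],
)

```text
clock: 18.2
tcp_pos: [0.576, 0.2244, 0.3054]
tool_rot: [0.55, 0.835, -0.002, -0.001]
force: [0.0, 0.0, -0.0]
opening: 0.0601
grasp_force: 0.0
```

arm_command(
  commands=[
    [0,0,-0.0835,0.0787,0.0471,0.0162,0.4],
    [0,0,-0.0835,0.0787,0.0471,0.0162,0.4],
    [0,0,-0.0835,0.0787,0.0471,0.0162,0.4],
    [0,0,-0.0835,0.0787,0.0471,0.0162,0.4],
  ],
)

```text
clock: 18.6
tcp_pos: [0.5798, 0.2516, 0.3004]
tool_rot: [0.314, 0.949, -0.002, -0.002]
force: [0.7, -0.4, 1.0]
opening: 0.06
grasp_force: 0.0
```

arm_command(
  commands=[
    [0,0,-0.0835,0.0446,0.0802,0.0162,0.4],
    [0,0,-0.0835,0.0446,0.0802,0.0162,0.4],
    [0,0,-0.0835,0.0446,0.0802,0.0162,0.4],
    [0,0,-0.0835,0.0446,0.0802,0.0162,0.4],
    [0,0,-0.0835,0.0446,0.0802,0.0162,0.4],
  ],
)

```text
clock: 19.1
tcp_pos: [0.5837, 0.2787, 0.2958]
tool_rot: [0.06, 0.998, -0.001, -0.002]
force: [-0.0, -0.4, -0.3]
opening: 0.0598
grasp_force: 0.0
```

```bash
python3 -c "
from h import *
plan((.5855,.2793,.2275),173)"
```

```text
call 0 [-0.0004, -0.0005, 0.0003, -0.0063, 0.0034, 0.2277]
at [0.5837 0.2787 0.2958] yaw 173.11 dist 0.068 dyaw -0.1 t 19.1 open 0.05983925623876098 F [-0.  -0.4 -0.3]
```

arm_command(
  commands=[
    [0,0,0,-0.006,0.003,0.1,0.4],
    [0,0,0,-0.006,0.003,0.18,0.4],
    [0,0,0,-0.006,0.003,0.226,0.4],
    [0,0,0,-0.006,0.003,0.226,0.4],
    [0,0,0,-0.006,0.003,0.226,0.4],
  ],
)

```text
clock: 19.6
tcp_pos: [0.5864, 0.2795, 0.2305]
tool_rot: [0.061, 0.998, -0.0, -0.0]
force: [-0.2, -0.4, 0.1]
opening: 0.0597
grasp_force: 0.0
```

arm_command(
  commands=[
    [0,0,0,0,0,0,-0.2],
    [0,0,0,0,0,0,-1],
    [0,0,0,0,0,0,-1],
    [0,0,0,0,0,0,-1],
  ],
  grip_force=60,
)

```text
clock: 20.0
tcp_pos: [0.587, 0.2796, 0.2324]
tool_rot: [0.061, 0.998, 0.0, 0.001]
force: [-1.0, -1.2, 7.3]
opening: 0.0218
grasp_force: 58.5
```

```bash
python3 -c "
from h import *
s=get_state();print(s['grasp_force'])
plan((.5855,.2793,.2385),173)"
```

```text
58.54094088077545
call 0 [0.0, 0.0004, 0.0001, 0.0048, -0.0017, -0.0204]
at [0.587  0.2796 0.2324] yaw 173.03 dist 0.006 dyaw -0.0 t 20.0 open 0.021847589256962653 F [-1.  -1.2  7.3]
```

arm_command(
  commands=[
    [0,0,0,0,0,-0.016,-1],
    [0,0,0,0,0,-0.032,-1],
    [0,0,0,0,0,-0.044,-1],
    [0,0,0,0,0,-0.044,-1],
  ],
)

```text
clock: 20.4
tcp_pos: [0.5868, 0.2794, 0.2439]
tool_rot: [0.061, 0.998, -0.0, 0.001]
force: [8.2, 0.7, -7.9]
opening: 0.0215
grasp_force: 59.1
```

```bash
python3 - <<'E'
from h import *
im=get_image("wrist"); P=pts(im); z=P[...,2]; I=im["image"]; np.savez("w14.npz",**im)
s=get_state(); print(s["grasp_force"],s["opening"],s["force"],s["tcp_pos"])
m=(I[...,2]>100)&(I[...,1]<90)&(z>.05)&(z<.11)
if m.sum()>20: box(im,m,.087); print(np.nanpercentile(z[m],[5,50,95]),P[m].mean(0))
E
```

```text
59.086992144584656 0.02179456155917774 [ 6.76387426  0.20521    -8.38388739] [0.58684415 0.27932745 0.24361482]
2861 centre [579.9 280.3] size [21.1 30.5] ang 84.2
[0.06686422 0.08523137 0.08647404] [0.58170397 0.27480387 0.08206085]
```

The knob is pulled about 11 mm, and the -8.4 N matches its spring. Next I slide 22 mm towards the stop.

arm_command(
  commands=[
    [0,0,0,0,0.016,0,-1],
    [0,0,0,0,0.034,0,-1],
    [0,0,0,0,0.052,0,-1],
    [0,0,0,0,0.068,0,-1],
    [0,0,0,0,0.076,0,-1],
  ],
)

```text
clock: 20.95
tcp_pos: [0.5896, 0.3018, 0.243]
tool_rot: [0.061, 0.998, -0.001, 0.001]
force: [6.7, -2.0, -8.2]
opening: 0.0211
grasp_force: 59.2
```

```bash
python3 -c "
from h import *
s=get_state();print(s['grasp_force'],s['opening'])
plan((.5855,.2793,.2385),173)"
```

```text
59.22676205635071 0.02109546872355177
call 0 [-0.0002, 0.0002, 0.0001, 0.0045, -0.076, 0.0152]
at [0.5896 0.3018 0.243 ] yaw 173.02 dist 0.023 dyaw -0.0 t 20.95 open 0.02109546872355177 F [ 6.7 -2.  -8.2]
```

arm_command(
  commands=[
    [0,0,0,0,0,0.006,-1],
    [0,0,0,0,0,0.012,-1],
    [0,0,0,0,0,0.012,-0.25],
    [0,0,0,0,0,0.02,-0.25],
    [0,0,0,0,0,0.024,-0.25],
  ],
)

```text
clock: 21.45
tcp_pos: [0.589, 0.3022, 0.2365]
tool_rot: [0.061, 0.998, -0.0, -0.0]
force: [0.3, 0.3, -0.9]
opening: 0.0322
grasp_force: 0.0
```

arm_command(
  commands=[
    [0,0,0,0,0.008,0,-0.25],
    [0,0,0,0,0.014,0,-0.25],
    [0,0,0,0,0.02,0,-0.25],
    [0,0,0,0,0.026,0,-0.25],
    [0,0,0,0,0.032,0,-0.25],
  ],
)

```text
clock: 21.95
tcp_pos: [0.5902, 0.3115, 0.2363]
tool_rot: [0.061, 0.998, -0.001, -0.0]
force: [-1.0, -4.8, -0.4]
opening: 0.0319
grasp_force: 2.2
```

```bash
cat >> h.py <<'E'
def knob():
    im=get_image("wrist"); P=pts(im); z=P[...,2]; I=im["image"]; s=get_state(); np.savez("k.npz",**im)
    m=(I[...,2]>100)&(I[...,1]<90)&(I[...,0]<90)&(z>.05)&(z<.11)&(np.hypot(P[...,0]-s["tcp_pos"][0],P[...,1]-s["tcp_pos"][1])<.05)
    print(m.sum(),"knob z pct",np.nanpercentile(z[m],[20,50,80,95]).round(4),"F",s["force"].round(1),"gf",round(s["grasp_force"],1),"open",round(s["opening"],4),"tcp",s["tcp_pos"].round(4),"t",s["clock"])
    r=box(im,m&(z>np.nanpercentile(z[m],60)-.003),np.nanpercentile(z[m],60)); print("knob in nest-home frame",cf(np.array(r[0])/1000,(.575,.1947),-6.9))
E
python3 -c "
from h import *
knob()"
```

```text
3085 knob z pct [0.0762 0.0815 0.0821 0.0827] F [-1.7 -4.3 -0.6] gf 2.2 open 0.0321 tcp [0.5903 0.3118 0.2363] t 22.0
2304 centre [587.2 307.7] size [22.5 23.8] ang 83.0
knob in nest-home frame [ -1.48214058 113.61937664]
```

arm_command(
  commands=[
    [0,0,0,0,0.005,0,-0.25],
    [0,0,0,0,0.01,0,-0.25],
    [0,0,0,0,0.015,0,-0.25],
    [0,0,0,0,0.02,0,-0.25],
  ],
)

```text
clock: 22.4
tcp_pos: [0.5909, 0.3178, 0.2363]
tool_rot: [0.061, 0.998, -0.0, -0.0]
force: [-0.2, -4.9, -2.0]
opening: 0.0324
grasp_force: 1.9
```

```bash
python3 -c "
from h import *
knob()"
```

```text
3095 knob z pct [0.0759 0.0815 0.0821 0.0827] F [-0.9 -3.1 -2.9] gf 1.7 open 0.0319 tcp [0.591  0.318  0.2363] t 22.45
2295 centre [587.9 313.9] size [22.3 23.9] ang 67.6
knob in nest-home frame [ -1.46445932 119.89498021]
```

Still riding on the strip, with the carriage at about 34.5 mm. Continuing.

arm_command(
  commands=[
    [0,0,0,0,0.005,0,-0.25],
    [0,0,0,0,0.01,0,-0.25],
    [0,0,0,0,0.014,0,-0.25],
  ],
)

```text
clock: 22.75
tcp_pos: [0.5915, 0.322, 0.2364]
tool_rot: [0.061, 0.998, -0.0, -0.0]
force: [-0.7, -3.5, -2.6]
opening: 0.0323
grasp_force: 2.0
```

```bash
python3 -c "
from h import *
knob()"
```

```text
3092 knob z pct [0.0758 0.0812 0.0819 0.0825] F [-0.5 -1.9 -1. ] gf 1.0 open 0.032 tcp [0.5915 0.3222 0.2365] t 22.8
2285 centre [588.5 318.1] size [22.3 23.9] ang 67.6
knob in nest-home frame [ -1.44557156 124.15687655]
```

arm_command(
  commands=[
    [0,0,0,0,0.005,0,-0.25],
    [0,0,0,0,0.01,0,-0.25],
    [0,0,0,0,0.012,0,-0.25],
  ],
)

```text
clock: 23.1
tcp_pos: [0.5922, 0.3258, 0.237]
tool_rot: [0.061, 0.998, 0.0, 0.0]
force: [-0.4, -3.1, -0.0]
opening: 0.0321
grasp_force: 1.3
```

```bash
python3 -c "
from h import *
knob()"
```

```text
2726 knob z pct [0.0691 0.0739 0.0746 0.0752] F [-0.5 -1.2  0.7] gf 0.5 open 0.0323 tcp [0.5922 0.3257 0.237 ] t 23.15
2041 centre [588.7 322.3] size [22.3 23.8] ang 70.1
knob in nest-home frame [ -1.75550852 128.3006239 ]
```

The knob has dropped to 74 mm, its engaged reading at the start, with the carriage at about 43 mm. Now I open, centre and withdraw upward, then check.

arm_command(
  commands=[
    [0,0,0,0,-0.012,0,0.1],
    [0,0,0,0,-0.012,0,0.2],
    [0,0,0,0,-0.012,0,0.2],
    [0,0,0,0,-0.012,-0.1,0.2],
    [0,0,0,0,-0.012,-0.2,0.2],
  ],
)

```text
clock: 23.65
tcp_pos: [0.591, 0.3216, 0.2956]
tool_rot: [0.061, 0.998, -0.001, -0.001]
force: [-0.1, 0.2, 1.4]
opening: 0.0512
grasp_force: 0.0
```

arm_command(
  commands=[
    [0,0,0,-0.15,0,-0.3,0.2],
    [0,0,0,-0.15,0,-0.3,0.2],
    [0,0,0,-0.15,0,-0.3,0.2],
    [0,0,0,-0.15,0,-0.3,0.2],
  ],
)

```text
clock: 24.05
tcp_pos: [0.6371, 0.3164, 0.3891]
tool_rot: [0.061, 0.998, 0.001, 0.002]
force: [-0.9, 0.6, -0.8]
opening: 0.051
grasp_force: 0.0
```

```bash
python3 - <<'E'
from h import *
im=get_image("top"); cv2.imwrite("pics/top1.png",cv2.resize(im["image"][150:400,60:510],(800,444))); s=get_state(); print(s["clock"],s["force"],s["tcp_pos"])
im=get_image("wrist"); np.savez("e.npz",**im); I=im["image"]; P=pts(im); z=P[...,2]; q=cf(P,(.575,.1947),-6.9)
m=(I[...,2]>100)&(I[...,1]<90)&(I[...,0]<90)&(z>.065)&(abs(q[...,1]-120)<30)&(abs(q[...,0])<20)
print(m.sum()); r=box(im,m,.076); print("knob",np.nanmedian(z[m]),cf(np.array(r[0])/1000,(.575,.1947),-6.9))
m=(z>.0625)&(z<.070)&(abs(q[...,0])<40)&(abs(q[...,1]-43)<35); print(m.sum())
for x in (-23,0,23):
    t=m&(abs(q[...,0]-x)<2); print("x",x,np.nanpercentile(q[t][:,1],[1,99]).round(1) if t.sum()>9 else t.sum(),np.nanmedian(z[t]))
for y in (32,43,54):
    t=m&(abs(q[...,1]-y)<2); print("y",y,np.nanpercentile(q[t][:,0],[1,99]).round(1) if t.sum()>9 else t.sum(),np.nanmedian(z[t]))
E
```

```text
24.1 [-0.28734657 -0.21726286 -0.4567405 ] [0.63627153 0.31637705 0.38648676]
569
569 centre [589.6 322.6] size [20.5 21.1] ang 37.9
knob 0.07421031516939874 [ -0.91043488 128.67484777]
3941
x -23 [23.2 62.6] 0.06621592984169566
x 0 [14.8 72.3] 0.06608167613006813
x 23 [24.  62.9] 0.06640264552112093
y 32 [-29.3  28.9] 0.06649227685307862
y 43 [-29.3  29.3] 0.06619656626993509
y 54 [-29.7  29.2] 0.06616835868508178
```

View pics/top1.png

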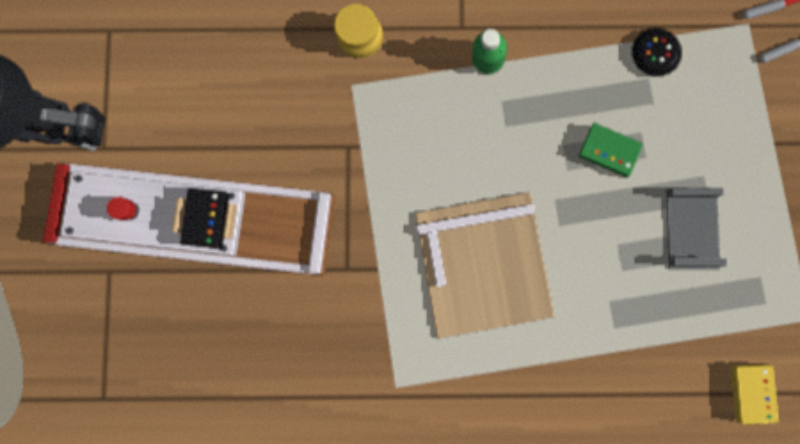

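The final view shows the slate in its nest (207,218), the carriage up by the red stop and the knob (122,208) down. The tray is empty; the jar, bottle and stone are where they were, and the gripper is clear. Handing in.

```bash
python3 -c "
from h import *
print(manip.finish_job())"
```

```text
the job is handed in; nothing more can be done
None
```

The job is handed in at about 24 s of the 64 s, with no verdict returned; my last images showed the slate squared earlier and now flat in the nest within about 1 mm of centre, the knob fully down in the next notch with the carriage at about 43 mm, and the bottle, jar and stone undisturbed.

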